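# Feed a module through the flap of the dust-removal cabinet and start it

## Task

Push the aluminium electronics module along the bench with the fingertips, nose first through the hanging flap of the dust-removal cabinet, until it sits square against the rear stop, and draw back out so that the flap hangs shut again. Then press the start button and let it go. Slide the module gently and do not pick it up, do not press start before it is loaded and the flap is shut, and leave the other things on the bench where they are.

Things in the scene. Friction and masses are not known exactly. Their poses are not given: they have to be found in the camera images.
- cleaner: bench-top dust-removal cabinet, fixed: aluminium posts and beams, clear sides, roof and back; 300 wide, 245 high, x -10 to 210 mm. Origin: middle of its doorway, on the bench; x points into the cabinet (the way the module goes), y left, z up. The doorway is the plane x = 0, 260 mm wide between 20 mm posts. No sill: the bench top runs through as its floor.
- lintel (a point): middle of the underside of the doorway's lintel, 213 mm above the bench. The fingertips must follow the module 78 mm in beneath it, so the tool has to lean forward, more and more as it goes in, to some 40 to 45 degrees at the end.
- rear_stop (a point): top middle of the face of the rear stop, a bar 140 mm long and 12 high inside the cabinet; face at x = 128 mm in its frame. Before it two side guides, 10 mm high, stand 124 mm apart (x 50 to 132) and flare to about 170 mm apart at x = 8. A black ioniser bar hangs behind, nozzle tips at x = 167, 74 to 102 mm up.
- blower (a point): top middle of the front face of the white blower housing on the cabinet's left side: y 151 to 271, x -10 to 200, 245 mm high
- dial (a point): top of the fixed black timer dial (30 mm across, 12 high) on the white control box, which joins the cabinet's right side: y -280 to -150, x -10 to 110, 50 mm high; it also carries the start button. Leave the dial.
- flap (a joint): the flap: thin clear plate 250 mm wide with a round 8 mm aluminium hem, on a horizontal hinge at x = 0, 210 mm above the bench; 186 mm from hinge to lower edge. 0 = hanging shut, grows to 1.35 rad as it swings inwards (never outwards). About 0.22 kg; gravity shuts it when nothing holds it up. With the module at the stop it drops clear behind the module's tail.
- flap_hem (a point): middle of the flap's lower edge, 24 mm above the bench when shut
- module: the module: closed aluminium housing, loose, 50 long (x) by 100 wide (y) by 34 mm high, about 0.3 kg, four screws and a grey plate on the lid. Origin: centre of its underside. Its +x face is the nose, with two black connector faces. It starts before the doorway, nose towards it, somewhat askew and off-centre. At the rear stop its origin is at x = 103, its tail at x = 78 mm in the cabinet's frame.
- nose (a point): middle of the module's nose face, 25 mm ahead of its origin along x, 17 mm up
- start (a joint): the start button: flat steel push button 26 mm across in a low black housing on the control box, pressed straight down; 0 = up, 0.006 m = fully down (about 5 N). Pressed counts past 0.004 m; it springs back.
- start_top (a point): centre of the start button's top face, at x 25, y -235 mm in the cabinet's frame
- tape: bystander: roll of amber tape, 64 mm across, 20 mm high, lying flat
- filterbox: bystander: small aluminium filter housing 50 x 36 x 24 mm with a round steel socket on one end; smaller than the module
- bottle: bystander: white plastic bottle 56 mm across, 135 mm high
- spool: bystander: grey wire spool 56 mm across, 40 mm high, standing
- brush: bystander: wooden cleaning brush 160 mm long
- driver: bystander: black screwdriver 170 mm long
- cup: bystander: steel cup 68 mm across, 60 mm high
There are look-alikes about, which are no part of the job. What is shaped like the module but brown, pink or red is not meant.

How it is judged (in metres and radians):
On the way, in this order (a step that is already met when the one before it is completed fails the run):
1. the flap is pushed open with the module's nose in the doorway (value of joint flap above 0.3 rad and x of module in the frame of cleaner above -0.02 m), for 0.1 s.
2. the module is square against the rear stop between the guides, the fingers are off it and the flap hangs shut behind it (x of nose in the frame of cleaner above 0.122 m and x of module in the frame of cleaner above 0.097 m and y of module in the frame of cleaner between -0.025 and 0.025 m and angle between the x axis of module and the x axis of cleaner, either way round below 0.12 rad and height (world z) of module below 0.006 m and value of joint flap below 0.06 rad and contact force between the arm and module below 0.1 N), for 0.3 s.
3. the start button is pressed (value of joint start above 0.004 m), for 0.1 s.
At the end, for the whole second after the job is handed in: The module lies flat on the bench inside the cabinet, its nose within 6 mm of the rear stop, within 25 mm of the middle and square within 0.12 rad; the flap hangs shut (under 0.06 rad); the start button has been pressed and is up again; the module is at rest (x of nose in the frame of cleaner above 0.122 m and x of module in the frame of cleaner above 0.097 m and y of module in the frame of cleaner between -0.025 and 0.025 m and angle between the x axis of module and the x axis of cleaner, either way round below 0.12 rad and height (world z) of module below 0.006 m and value of joint flap below 0.06 rad and value of joint start below 0.0015 m and linear speed of module below 0.01 m/s); the robot touches nothing.
It fails at once if the module is lifted or tipped instead of slid (over 12 mm off the bench or 0.25 rad) (height (world z) of module above 0.012 m or angle between module's own z axis and vertical above 0.25 rad).
It fails at once if the module is squeezed or rammed (over 45 N) (contact force between the arm and module above 45 N or contact force between module and cleaner above 45 N).
It fails at once if start is pressed while the module is not home or the flap is open (value of joint start above 0.004 m and not (x of nose in the frame of cleaner above 0.122 m and x of module in the frame of cleaner above 0.097 m and y of module in the frame of cleaner between -0.025 and 0.025 m and angle between the x axis of module and the x axis of cleaner, either way round below 0.12 rad and height (world z) of module below 0.006 m and value of joint flap below 0.06 rad)).
It fails at once if another thing on the bench is moved (over 30 mm) or tipped (distance of any of tape, filterbox, bottle, spool, brush, driver, cup from where it was at the start of the episode above 0.03 m or angle between any of bottle, spool, cup's own z axis and vertical above 0.5 rad).
It also fails if it takes over 72 s, if anything falls off the work surface, if the arm or the gripper's body presses on something with over 40 N, if the wrist force passes 120 N, or if a joint passes its speed limit or range.

## Robot

A 7-joint arm with a two-finger parallel gripper is mounted at the origin on the work surface. World frame = base frame: x ahead of the robot, y to its left, z up, the work surface at z = 0. Lengths are in mm, angles in degrees, forces in N, time in s.
With the tool pointing down it reaches from about 400 to 850 mm from the base axis. Payload 6.9 kg.
Tool frame: the origin (TCP) lies on the centre line of the jaws, within the pads' length; the fingertips stand ctrl.finger_overhang ahead of it and the grasp point (between the pads) lies 11 mm behind it (ctrl.finger_overhang is the distance from the TCP to the fingertips, in mm); z points along the fingers, y is the direction in which the jaws open and shut (so a half turn about z gives the same grasp; the last joint's range is limited). The gripper opens to 85 mm and grips with 20 to 120 N. Pads are 22 mm wide; open, the fingers measure 114 mm over their backs; the gripper's body (76 mm by 85 mm) begins 54 mm behind the grasp point. The pads swing forward as they close: fully open they stand 13 mm farther back than shut.
Start: joints at [-63.283, 29.078, -13.613, 85.955, 7.202, 65.827, -8.869], TCP at [220.657, 584.741, 239.275] pointing down, gripper open.
Joint ranges: [-176.47, 176.47], [-13.61, 117.27], [-81.72, 77.17], [0.22, 143.17], [-87.28, 267.28], [10, 112.55], [-165.47, 165.47]. Speed limits (degrees/s): [136.94, 136.94, 180, 180, 180, 180, 180].

## Interface

Orientations are given as [roll, pitch, yaw] about the fixed x, y, z axes, in that order (R = Rz(yaw) Ry(pitch) Rx(roll)).
In Python, from station import ctrl gives the robot as it stands.
- The arm moves only by the tool send_rows, never from a script. Its argument "series" is a list of rows, each an object of numbers: "x", "y", "z": the shift along the world's x, y, z in mm; "ax", "ay", "az": the turn, a rotation vector about the world's x, y, z in rad; "gripper": the finger opening in mm, from 0 to 85.4. In form: [{"x": .., "y": .., "z": .., "ax": .., "ay": .., "az": .., "gripper": ..}, ...]. A call has 1 to 5 rows; each row shifts and turns the commanded pose from where the row before left it; what a row does not reach is not made up. A row lasts 1/8 s, in which the tool goes at most 62.5 mm and 10.7 degrees, less where a joint would pass 70% of its speed; a pose out of reach is approached as far as the arm can. A call is refused whole if a number of a shift passes 62.5 or a number of a turn 0.188, either way. A call with a gripper value outside its range is refused whole. The fingers move at their own pace and stop on an object; the grip force is fixed at half the most. Time passes only in rows, so rows that do not move let the fingers close. It gives the time, the measured TCP pose, the force and the opening at its end, in the units of the state.
- ctrl.state(): the state, without advancing time (a new reading comes with each control period).
- ctrl.grab_frame(name): name is "scene" or "side" or "wrist"; returns a dict with "image" (480x640x3 uint8, red, green, blue), "mtx" (3x3 intrinsics, pixels), "world_from_camera" (4x4, takes a point from camera to world coordinates); the wrist camera has in their place "tool_from_camera" (4x4, takes a point from camera to tool coordinates, whose origin is the TCP and whose axes are the flange's). Camera axes: x right, y down, z forward; pixel columns grow to the right and rows downward; lengths in mm; the calibration is good to about 2 mm. A picture is of the moment at which its call begins: read the wrist's pose just before it. There is no depth.
- ctrl.sign_off(): hands the job in, once; it reports no verdict.
The state is a dict: "time": time; "qpos": joint angles; "joint_vel": joint speeds; "joint_torque": joint torques, N m; "ee_pos": TCP position; "tcp_rot": TCP orientation; "force": force on the tool from outside, world axes, zero at the start; "moment": the same for the moment, N m; "opening": finger opening in mm.
Only numpy, scipy, OpenCV 4.12 (cv2) and the standard library are available. Lean on these libraries where they do the work, as an engineer would, in place of code of your own. Each camera call takes 0.05 s, during which the arm holds its last target. There are 200 camera calls.

## Working session

There is one attempt and no reset: what is moved stays moved. The work goes in short steps, Python scripts to look and compute and a tool call to move; the robot and the scene stay as the last step left them, time stands still between calls to the robot, and variables do not carry over. Pictures are saved under pics/ and viewed, about 8 in all and at most 12, crops included, and the job is handed in when it is done.

Besides the shell and the picture viewer there is one more tool, called after ">>>" in YAML: its name, and indented under it one key for each argument. send_rows: Moves the arm, as the interface text tells. Its arguments: {"type":"object","properties":{"series":{"type":"array","items":{"type":"object","properties":{"x":{"type":"number"},"y":{"type":"number"},"z":{"type":"number"},"ax":{"type":"number"},"ay":{"type":"number"},"az":{"type":"number"},"gripper":{"type":"number"}}}}},"required":["series"]}

```bash
ls; mkdir -p pics; cat > h.py <<'E'
import numpy as np, cv2, json
from scipy.spatial.transform import Rotation as R
from station import ctrl
def save(n,f): cv2.imwrite(f'pics/{n}.png',f['image'][:,:,::-1]); np.savez(f'pics/{n}.npz',**f)
def load(n): return dict(np.load(f'pics/{n}.npz'))
def ray(f,u,v):
    d=np.linalg.solve(f['mtx'],np.array([u,v,1.])); T=f['world_from_camera']
    return T[:3,3],T[:3,:3]@d
def onz(f,u,v,z):
    o,d=ray(f,u,v); return o+d*(z-o[2])/d[2]
def proj(f,p):
    T=np.linalg.inv(f['world_from_camera']); c=T[:3,:3]@np.array(p,float)+T[:3,3]; q=f['mtx']@c; return q[:2]/q[2]
def tri(f,a,g,b):
    o,d=ray(f,*a);p,e=ray(g,*b); s=np.linalg.lstsq(np.c_[d,-e],p-o,rcond=None)[0]
    x,y=o+d*s[0],p+e*s[1]; return (x+y)/2,np.linalg.norm(x-y)
E
python3 - <<'E'
from h import *
print(ctrl.finger_overhang, ctrl.state())
for n in('scene','side'):
    f=ctrl.grab_frame(n); save(n,f); print(n,f['mtx'].round(1).tolist(),f['world_from_camera'].round(3).tolist())
E
```

```text
pics
8.0 {'time': 0.0, 'qpos': array([-63.28305221,  29.12422385, -13.60920018,  86.01075666,
         7.20219408,  65.82860709,  -8.86919541]), 'joint_vel': array([ 0.05882565, -0.01869586, -0.03695946,  0.02489598,  0.02531491,
        0.11617101,  0.01327059]), 'joint_torque': array([ 1.13094029e-03, -6.20607448e+01, -2.18640178e+00, -2.49644959e+01,
        1.26453844e-02,  1.20099969e-02, -5.44382459e-06]), 'ee_pos': array([220.53093719, 584.24739398, 238.43162168]), 'tcp_rot': array([-1.79895319e+02,  2.61645715e-03,  1.59329267e+02]), 'force': array([-0.17941856,  0.27929715,  0.28917884]), 'moment': array([-0.02254428,  0.02401626,  0.04390937]), 'opening': 85.04809530705276}
scene [[589.4, 0.0, 324.3], [0.0, 589.4, 246.2], [0.0, 0.0, 1.0]] [[-1.0, -0.015, 0.018, 467.116], [-0.023, 0.778, -0.627, 848.383], [-0.005, -0.628, -0.779, 1240.988], [0.0, 0.0, 0.0, 1.0]]
side [[469.3, 0.0, 323.5], [0.0, 469.3, 238.9], [0.0, 0.0, 1.0]] [[0.95, -0.199, 0.24, 186.17], [-0.311, -0.641, 0.702, -899.518], [0.014, -0.741, -0.671, 1027.951], [0.0, 0.0, 0.0, 1.0]]
```

View pics/scene.png

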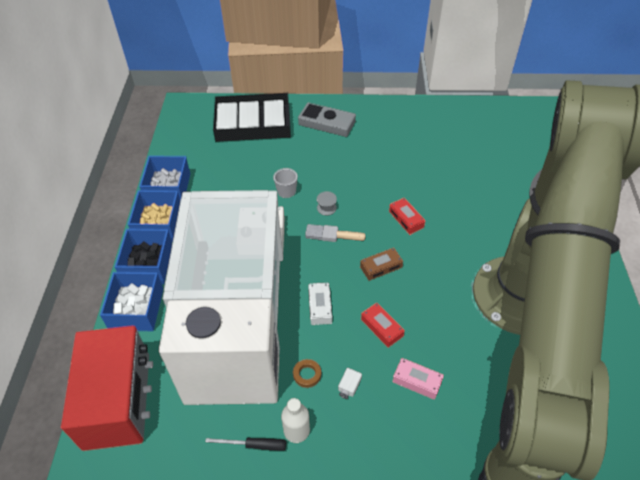

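View pics/side.png

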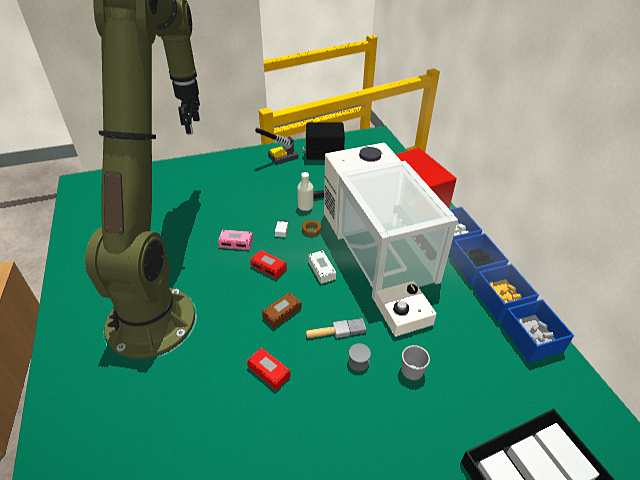

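The scene view (and side view) shows these candidates for the module:
- whitish block with a grey plate, scene (320,303), side (322,266)
- brown block, scene (381,264)
- red blocks, scene (383,324) and (407,215)
- pink block, scene (418,378)
- small filter housing, scene (349,382)

By the description I choose the whitish one at (320,303). I'll check it in a close crop.

```bash
python3 - <<'E'
import cv2
a=cv2.imread('pics/scene.png')[180:400,155:355]; cv2.imwrite('pics/sc.png',cv2.resize(a,None,fx=2.7,fy=2.7,interpolation=cv2.INTER_CUBIC))
a=cv2.imread('pics/side.png')[140:340,295:465]; b=cv2.resize(a,None,fx=3,fy=3,interpolation=cv2.INTER_CUBIC); cv2.imwrite('pics/si.png',b)
E
```

```text
(no output)
```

View pics/sc.png

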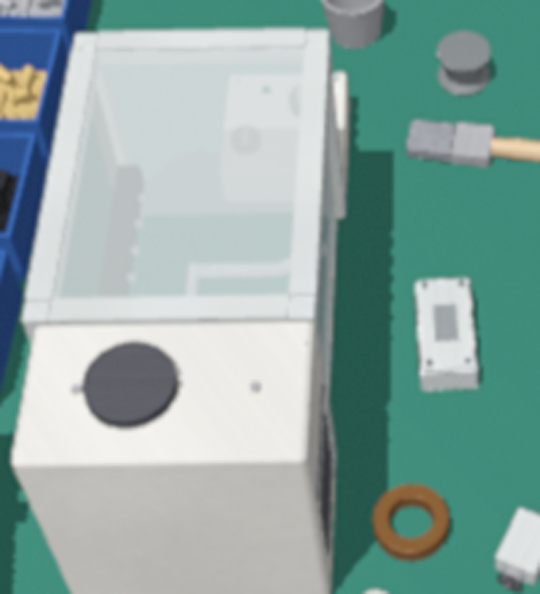

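View pics/si.png

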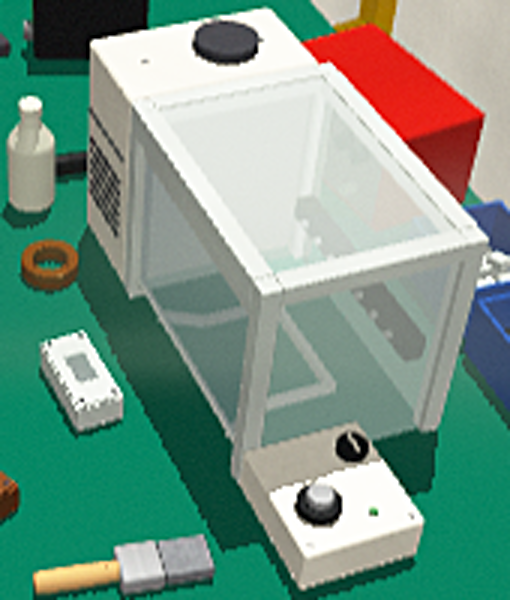

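The crops show a bright aluminium housing with four screws and a grey plate on its lid, at scene crop (445,325), side crop (82,380). That is the module. The cabinet's top corners, the steel start button at side crop (320,497), and the dial at (352,445) are clear too.

```bash
cat > m.py <<'E'
from h import *
from scipy.optimize import least_squares
A=load('scene');B=load('side')
sc=lambda u,v:(u/2.7+155-.3,v/2.7+180-.3); si=lambda u,v:(u/3+295-.3,v/3+140-.3)
H=245
obs=[(A,sc(329,31),(-10,-150)),(A,sc(75,33),(210,-150)),(A,sc(315,320),(-10,150)),(A,sc(23,318),(210,150)),(A,sc(306,465),(-10,271)),(A,sc(12,467),(200,271)),
(B,si(262,293),(-10,-150)),(B,si(488,240),(210,-150)),(B,si(133,97),(-10,150)),(B,si(90,40),(-10,271)),(B,si(270,8),(200,271))]
def W(p,x,y,z): c,s=np.cos(p[2]),np.sin(p[2]); return [p[0]+c*x-s*y,p[1]+s*x+c*y,z]
r=lambda p:np.concatenate([proj(f,W(p,*q,H))-uv for f,uv,q in obs])
s=least_squares(r,[650,200,0],loss='soft_l1',x_scale=[100,100,.1])
print('cab',s.x[:2].round(1),np.degrees(s.x[2]).round(2)); print(s.fun.reshape(-1,2).round(1).tolist())
C=s.x
o,d=si(320,497),0
print('start side px', proj(B,W(C,25,-235,60)), si(320,490),'cab frame onz55:',onz(B,*si(320,490),58).round(1),W(C,25,-235,58))
# module: bright mask
for f,n,box in((A,'scene',(300,275,340,335)),(B,'side',(303,245,340,290))):
    x0,y0,x1,y1=box; im=f['image'][y0:y1,x0:x1].astype(int)
    m=((im.max(2)-im.min(2)<30)&(im.min(2)>90)).astype(np.uint8)
    cs,_=cv2.findContours(m,0,2); c=max(cs,key=cv2.contourArea); h=cv2.convexHull(c)
    print(n,cv2.contourArea(c)); p=cv2.approxPolyDP(h,1.6,True)[:,0]+[x0,y0]; print(p.tolist())
    m2=((im.max(2)-im.min(2)<30)&(im.min(2)>90)&(im.max(2)<185)).astype(np.uint8)
    n_,l,st,ce=cv2.connectedComponentsWithStats(m2)
    for i in range(1,n_):
        if st[i,4]>40:
            u,v=ce[i]+[x0,y0]; mm=np.argwhere(l==i)[:,::-1]; print('grey',st[i].tolist(),(u,v),onz(f,u,v,34.5).round(1))
E
python3 m.py
```

```text
cab [610.5  31.7] 2.02
[[0.1, -0.3], [0.4, 0.2], [-0.4, -0.9], [-0.8, 1.2], [0.1, -1.6], [-1.6, -0.9], [-0.6, -0.0], [0.0, -0.9], [-1.4, 0.9], [-1.2, -0.8], [-0.4, -1.4]]
start side px [400.34640062 306.30853729] (401.3666666666667, 303.03333333333336) cab frame onz55: [ 652.2 -191.3   58. ] [np.float64(643.7912582514143), np.float64(-202.29125970908626), 58]
scene 827.5
[[328, 283], [331, 322], [312, 324], [309, 307], [309, 284]]
grey [9, 16, 24, 34, 162] (np.float64(319.7654320987654), np.float64(317.2098765432099)) [500.7  95.2  34.5]
grey [16, 18, 8, 13, 99] (np.float64(319.4646464646465), np.float64(299.0505050505051)) [502.9  43.1  34.5]
side 535.5
[[322, 250], [335, 271], [335, 278], [321, 283], [309, 263], [308, 256]]
grey [5, 10, 28, 29, 194] (np.float64(321.4484536082474), np.float64(273.61340206185565)) [488.1  -2.7  34.5]
grey [14, 13, 10, 9, 55] (np.float64(321.4727272727273), np.float64(261.9818181818182)) [502.9  42.9  34.5]
```

```bash
cat >> m.py <<'E'
print('---')
for f,n,box in((A,'scene',(300,275,340,335)),(B,'side',(303,245,340,290))):
    x0,y0,x1,y1=box; im=f['image'][y0:y1,x0:x1].astype(int)
    m=((im.min(2)>195)).astype(np.uint8)
    cs,_=cv2.findContours(m,0,2); c=max(cs,key=cv2.contourArea)[:,0]+[x0,y0]
    w=np.array([onz(f,u,v,34)[:2] for u,v in c],np.float32); print(n,len(c),cv2.minAreaRect(w))
for f,q in((A,[sc(415,282),sc(470,279),sc(477,371),sc(421,376)]),(B,[si(40,345),si(85,332),si(122,400),si(78,417)])):
    w=np.array([onz(f,u,v,34)[:2] for u,v in q]); print(w.round(1).tolist(),w.mean(0))
E
python3 m.py | sed '1,/---/d'
```

```text
scene 42 ((502.57794189453125, 46.252418518066406), (48.162357330322266, 98.98148345947266), 5.074049472808838)
side 70 ((501.762939453125, 39.008026123046875), (49.10098648071289, 103.13304901123047), 4.859456539154053)
[[531.8, -1.4], [481.0, -5.7], [473.0, 94.0], [522.5, 100.2]] [502.05727825  46.76411399]
[[473.7, 85.2], [523.2, 89.9], [527.8, -12.2], [480.0, -20.8]] [501.15977601  35.52609711]
```

>>> send_rows:
  series:
    - {"x": 11, "y": -27, "az": 0.1, "gripper": 50}
    - {"x": 22, "y": -54, "az": 0.13, "gripper": 50}
    - {"x": 22, "y": -54, "az": 0.13, "gripper": 50}
    - {"x": 22, "y": -54, "az": 0.09, "gripper": 50}
    - {"x": 22, "y": -54, "gripper": 50}

```text
$.series[0]: bad value
```

>>> send_rows:
  series:
    - {"x": 22, "y": -54, "gripper": 50}
    - {"x": 22, "y": -54, "gripper": 50}
    - {"x": 22, "y": -54, "gripper": 50}
    - {"x": 22, "y": -54, "gripper": 50}
    - {"x": 22, "y": -54, "gripper": 50}

```text
$.series[0]: bad value
```

```bash
python3 - <<'E'
from h import *
s=ctrl.state();print(ctrl.finger_overhang,s['ee_pos'],s['tcp_rot'],s['force'],s['opening'],s['qpos'].round(1))
A=load('scene');B=load('side')
sc=lambda u,v:(u/2.7+155-.3,v/2.7+180-.3); si=lambda u,v:(u/3+295-.3,v/3+140-.3)
print('btn',tri(A,sc(303,98),B,si(320,492)),'dial',tri(A,sc(246,138),B,si(352,440)))
for n,p,z in(('red',(383,324),30),('brown',(381,264),30),('brush',(335,235),15),('tape',(307,373),20)): print(n,onz(A,*p,z).round())
C=(610.5,31.7)
f=ctrl.grab_frame('wrist'); save('w1',f)
E
```

```text
8.0 [220.55529476 584.32751491 238.5303481 ] [-1.79909654e+02  2.98223863e-03  1.59332034e+02] [0.28041343 0.00477288 0.41792238] 85.57927545039708 [-63.3  29.1 -13.6  86.    7.2  65.8  -8.9]
btn (array([ 648.78953389, -198.86071186,   65.48047316]), np.float64(2.1883371767329467)) dial (array([ 702.46860018, -149.28301165,   62.7668762 ]), np.float64(2.2595825108708723))
red [350. 108.  30.]
brown [348. -71.  30.]
brush [ 467. -179.   15.]
tape [526. 235.  20.]
```

>>> send_rows:
  series:
    - {"x": 11, "y": -27, "z": 0, "ax": 0, "ay": 0, "az": 0.1, "gripper": 50}
    - {"x": 22, "y": -54, "z": 0, "ax": 0, "ay": 0, "az": 0.13, "gripper": 50}
    - {"x": 22, "y": -54, "z": 0, "ax": 0, "ay": 0, "az": 0.13, "gripper": 50}
    - {"x": 22, "y": -54, "z": 0, "ax": 0, "ay": 0, "az": 0.09, "gripper": 50}
    - {"x": 22, "y": -54, "z": 0, "ax": 0, "ay": 0, "az": 0, "gripper": 50}

```text
time: 0.78
ee_pos: [320.2, 339.8, 239.1]
tcp_rot: [-180.0, -0.0, -174.8]
force: [1.3, -0.5, 0.5]
opening: 50.1
```

>>> send_rows:
  series:
    - {"x": 22, "y": -54, "z": 0, "ax": 0, "ay": 0, "az": 0, "gripper": 50}
    - {"x": 22, "y": -54, "z": 0, "ax": 0, "ay": 0, "az": 0, "gripper": 50}
    - {"x": 22, "y": -54, "z": 0, "ax": 0, "ay": 0, "az": 0, "gripper": 50}
    - {"x": 22, "y": -54, "z": 0, "ax": 0, "ay": 0, "az": 0, "gripper": 50}
    - {"x": 22, "y": -54, "z": 0, "ax": 0, "ay": 0, "az": 0, "gripper": 50}

```text
time: 1.4
ee_pos: [430.1, 69.9, 239.4]
tcp_rot: [-180.0, 0.0, -174.9]
force: [1.4, 0.6, 0.4]
opening: 50.2
```

```bash
python3 - <<'E'
from h import *
s=ctrl.state();print(ctrl.finger_overhang,s['ee_pos'],s['tcp_rot'],s['force'],s['opening'],s['qpos'].round(1))
f=ctrl.grab_frame('wrist')
T=np.eye(4);T[:3,:3]=R.from_euler('xyz',s['tcp_rot'],degrees=True).as_matrix();T[:3,3]=s['ee_pos']
f['world_from_camera']=T@f['tool_from_camera'];save('w1',f)
print(f['mtx'],f['world_from_camera'].round(2))
E
```

```text
8.0 [430.05184856  69.89761436 239.41005984] [-1.79999570e+02  2.60580448e-02 -1.74882173e+02] [1.40356159 0.63060951 0.4213283 ] 50.165216203482565 [ -4.9  12.2  -9.3 112.7   2.4  55.3  79.7]
[[418.43517521   0.         316.24704211]
 [  0.         418.43517521 232.27099636]
 [  0.           0.           1.        ]] [[-9.0000e-02  9.5000e-01  2.9000e-01  3.5379e+02]
 [ 1.0000e+00  9.0000e-02  3.0000e-02  6.3600e+01]
 [ 0.0000e+00  2.9000e-01 -9.6000e-01  3.7434e+02]
 [ 0.0000e+00  0.0000e+00  0.0000e+00  1.0000e+00]]
```

View pics/w1.png

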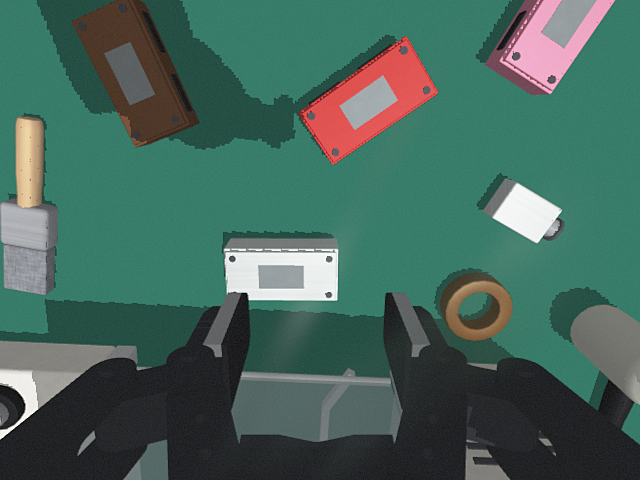

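The wrist view shows the module's lid from about (225,250) to (338,300), nearly parallel to the jaws. The grey plate is at (281,277). The guides and the cabinet front lie below it.

```bash
cat > mod.py <<'E'
from h import *
f=load('w1'); im=f['image'].astype(int); x0,y0,x1,y1=215,230,350,310
c=im[y0:y1,x0:x1]; m=((c.min(2)>215)).astype(np.uint8)
m=cv2.morphologyEx(m,cv2.MORPH_OPEN,np.ones((3,3),np.uint8))
cs,_=cv2.findContours(m,0,2); k=max(cs,key=cv2.contourArea)[:,0]+[x0,y0]
w=np.array([onz(f,u,v,34)[:2] for u,v in k],np.float32); print(cv2.boundingRect(k.astype(np.int32)),cv2.minAreaRect(w))
g=((c.max(2)-c.min(2)<20)&(c.min(2)>120)&(c.max(2)<195)).astype(np.uint8)
n,l,st,ce=cv2.connectedComponentsWithStats(g)
for i in range(1,n):
    if st[i,4]>300: print(st[i],onz(f,*(ce[i]+[x0,y0]),34.5))
for q in ((225,250),(337,250),(338,300),(226,298)): print(onz(f,*q,34).round(1))
E
python3 mod.py
```

```text
(225, 253, 113, 47) ((501.49383544921875, 46.468223571777344), (43.757484436035156, 97.89417266845703), 5.189581394195557)
[  43   35   46   24 1075] [501.49500713  45.77463075  34.5       ]
[481.3  -3.7  34. ]
[472.6  92.4  34. ]
[519.7  98.3  34. ]
[526.8  -1.6  34. ]
```

>>> send_rows:
  series:
    - {"x": 8, "y": -15, "z": -40, "ax": 0, "ay": 0, "az": 0, "gripper": 50}
    - {"x": 8, "y": -15, "z": -50, "ax": 0, "ay": 0, "az": 0, "gripper": 50}
    - {"x": 0, "y": 0, "z": -50, "ax": 0, "ay": 0, "az": 0, "gripper": 50}
    - {"x": 0, "y": 0, "z": -50, "ax": 0, "ay": 0, "az": 0, "gripper": 50}
    - {"x": 0, "y": 0, "z": -30, "ax": 0, "ay": 0, "az": 0, "gripper": 50}

```text
time: 2.08
ee_pos: [444.7, 41.9, 17.1]
tcp_rot: [180.0, -0.1, -174.9]
force: [0.7, -0.5, -0.4]
opening: 50.0
```

```bash
cat > plan.py <<'E'
from h import *
C=np.array([610.5,31.7]); cy=2.0
def W(x,y): c,s=np.cos(np.radians(cy)),np.sin(np.radians(cy)); return C+[c*x-s*y,s*x+c*y]
def pose(X,Y,psi,th,h=8,e=11,low=8):
    t=np.radians(th); p=np.radians(psi); xy=W(X,Y); b=-(h*np.sin(t)+e*np.cos(t))
    z=low+e*np.sin(t)+h*np.cos(t)
    pos=np.array([xy[0]+b*np.cos(p),xy[1]+b*np.sin(p),z])
    Rm=R.from_rotvec([0,0,p])*R.from_rotvec([0,-t,0])*R.from_euler('xyz',[180,0,180],degrees=True)
    return pos,Rm
def lean(X): return max(0,23+.28*X)
def rows(wps,cur):
    p0,R0=cur
    for w in wps:
        p,Rm=pose(*w); d=p-p0; r=(Rm*R0.inv()).as_rotvec(); print([round(float(v),1) for v in d],[round(float(v),3) for v in r],'X%.0f th%.0f'%(w[0],w[3])); p0,R0=p,Rm
def now():
    s=ctrl.state(); return s['ee_pos'],R.from_euler('xyz',s['tcp_rot'],degrees=True)
E
python3 - <<'E'
from plan import *
s=ctrl.state(); print(s['ee_pos'],s['tcp_rot'],s['force'])
# tail in cab frame
m=np.array([501.5,45.0]); d=m-C; a=np.radians(cy); q=[np.cos(a)*d[0]+np.sin(a)*d[1],-np.sin(a)*d[0]+np.cos(a)*d[1]]
print('module cab',q)
b=np.radians(5.2-cy); X0,Y0=q[0]-25*np.cos(b),q[1]-25*np.sin(b); print(X0,Y0)
Xs=np.r_[X0-4, X0+np.arange(0,17)*6.5]
wps=[]
for X in Xs:
    k=min(1,max(0,(X-X0)/110)); wps.append((X,Y0*(1-k)+1*k,5.2-(3.2)*k,lean(X)))
rows(wps,now())
E
```

```text
[444.65007066  41.86345107  17.14323332] [ 1.79993749e+02 -1.39962951e-01 -1.74890859e+02] [ 0.69335539 -0.45079411 -0.35906334]
module cab [np.float64(-108.46943683893818), np.float64(17.09594313992658)]
-133.43045594348771 15.700405515097483
[17.0, -0.3, -1.1] [0.0, -0.002, 0.002] X-137 th0
[4.0, 0.1, 0.0] [0.0, 0.0, 0.0] X-133 th0
[6.5, -0.6, 0.0] [0.0, 0.0, -0.003] X-127 th0
[6.5, -0.6, 0.0] [0.0, 0.0, -0.003] X-120 th0
[6.5, -0.6, 0.0] [-0.0, -0.0, -0.003] X-114 th0
[6.5, -0.6, 0.0] [0.0, -0.0, -0.003] X-107 th0
[6.5, -0.6, 0.0] [0.0, 0.0, -0.003] X-101 th0
[6.5, -0.6, 0.0] [0.0, 0.0, -0.003] X-94 th0
[6.5, -0.6, 0.0] [0.0, -0.0, -0.003] X-88 th0
[6.5, -0.6, 0.0] [0.0, -0.003, -0.003] X-81 th0
[6.3, -0.6, 0.3] [0.002, -0.032, -0.003] X-75 th2
[6.3, -0.6, 0.3] [0.002, -0.032, -0.003] X-68 th4
[6.3, -0.6, 0.3] [0.002, -0.032, -0.003] X-62 th6
[6.3, -0.6, 0.3] [0.002, -0.032, -0.003] X-55 th7
[6.3, -0.6, 0.3] [0.002, -0.032, -0.003] X-49 th9
[6.3, -0.6, 0.3] [0.001, -0.032, -0.003] X-42 th11
[6.3, -0.6, 0.3] [0.001, -0.032, -0.003] X-36 th13
[6.4, -0.6, 0.3] [0.001, -0.032, -0.003] X-29 th15
```

>>> send_rows:
  series:
    - {"x": 8, "y": 0, "z": -1, "ax": 0, "ay": 0, "az": 0, "gripper": 50}
    - {"x": 7, "y": 0, "z": 0, "ax": 0, "ay": 0, "az": 0, "gripper": 50}
    - {"x": 4, "y": 0, "z": 0, "ax": 0, "ay": 0, "az": 0, "gripper": 50}
    - {"x": 3, "y": 0, "z": 0, "ax": 0, "ay": 0, "az": 0, "gripper": 50}
    - {"x": 4, "y": 0, "z": 0, "ax": 0, "ay": 0, "az": 0, "gripper": 50}

```text
time: 2.7
ee_pos: [471.1, 41.6, 18.8]
tcp_rot: [-180.0, -0.0, -174.9]
force: [-3.1, 0.1, 1.8]
opening: 49.9
```

>>> send_rows:
  series:
    - {"x": 6.5, "y": -0.6, "z": 0, "ax": 0, "ay": 0, "az": -0.003, "gripper": 50}
    - {"x": 6.5, "y": -0.6, "z": 0, "ax": 0, "ay": 0, "az": -0.003, "gripper": 50}
    - {"x": 6.5, "y": -0.6, "z": 0, "ax": 0, "ay": 0, "az": -0.003, "gripper": 50}
    - {"x": 6.5, "y": -0.6, "z": 0, "ax": 0, "ay": 0, "az": -0.003, "gripper": 50}
    - {"x": 6.5, "y": -0.6, "z": 0, "ax": 0, "ay": 0, "az": -0.003, "gripper": 50}

```text
time: 3.32
ee_pos: [504.6, 38.7, 18.2]
tcp_rot: [180.0, -0.0, -175.8]
force: [-2.0, 0.1, 1.3]
opening: 50.1
```

```bash
cat > look.py <<'E'
import sys
from plan import *
s=ctrl.state();print(s['time'],s['ee_pos'].round(1),s['tcp_rot'].round(1),s['force'].round(1),s['qpos'].round(1))
f=ctrl.grab_frame('wrist')
T=np.eye(4);T[:3,:3]=R.from_euler('xyz',s['tcp_rot'],degrees=True).as_matrix();T[:3,3]=s['ee_pos']
f['world_from_camera']=T@f['tool_from_camera'];save(sys.argv[1]+'w',f)
f2=ctrl.grab_frame('scene');save(sys.argv[1]+'s',f2)
cv2.imwrite(f'pics/{sys.argv[1]}.png',np.hstack([cv2.resize(f['image'],(440,330)),cv2.resize(f2['image'][180:400,155:395],(360,330))])[:,:,::-1])
E
python3 look.py l1
```

```text
3.325 [504.6  38.7  18.2] [ 180.    -0.  -175.8] [-2.   0.1  1.3] [ -3.4  35.8  -5.6 118.1   7.3  26.4  79.7]
```

View pics/l1.png

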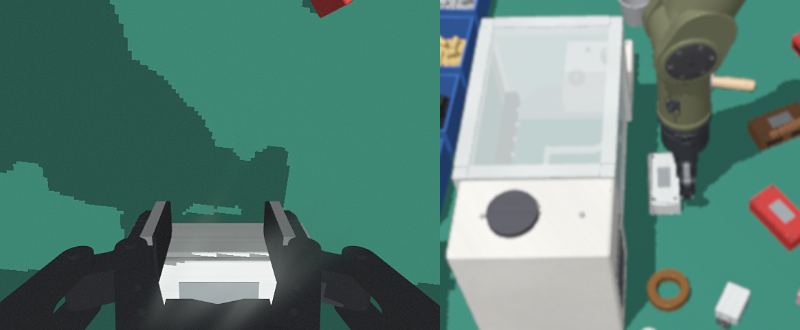

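>>> send_rows:
  series:
    - {"x": -10, "y": 0, "z": 10, "ax": 0, "ay": 0, "az": 0, "gripper": 50}
    - {"x": -5, "y": 0, "z": 5, "ax": 0.01, "ay": -0.1, "az": 0, "gripper": 50}
    - {"x": 0, "y": 0, "z": 0, "ax": 0.01, "ay": -0.1, "az": 0, "gripper": 50}
    - {"x": 0, "y": 0, "z": 0, "ax": 0.01, "ay": -0.1, "az": 0, "gripper": 50}
    - {"x": 0, "y": 0, "z": 0, "ax": 0, "ay": 0, "az": 0, "gripper": 50}

```text
time: 4.05
ee_pos: [488.7, 23.5, 32.1]
tcp_rot: [-177.9, 10.0, -175.9]
force: [-0.7, 0.6, 0.0]
opening: 50.1
```

```bash
python3 - <<'E'
from plan import *
s=ctrl.state();print(s['ee_pos'],s['tcp_rot'],s['qpos'].round(2).tolist())
E
```

```text
[488.65379713  23.53407604  32.13319077] [-177.86158709   10.01424976 -175.94803833] [-0.69, 31.39, -9.96, 129.19, 39.56, 12.81, 46.94]
```

>>> send_rows:
  series:
    - {"x": 0, "y": 0, "z": 0, "ax": 0, "ay": 0, "az": 0, "gripper": 50}
    - {"x": 0, "y": 0, "z": 0, "ax": 0, "ay": 0, "az": 0, "gripper": 50}
    - {"x": 0, "y": 0, "z": 0, "ax": 0, "ay": 0, "az": 0, "gripper": 50}
    - {"x": 0, "y": 0, "z": 0, "ax": 0, "ay": 0, "az": 0, "gripper": 50}

```text
time: 4.55
ee_pos: [489.5, 24.0, 31.5]
tcp_rot: [-177.9, 10.0, -176.0]
force: [-0.4, -0.6, -0.4]
opening: 50.3
```

```bash
cat > fk.py <<'E'
from plan import *
from scipy.optimize import least_squares
D=[([-63.283,29.124,-13.609,86.011,7.202,65.829,-8.869],[220.6,584.3,238.5],[180,0,159.33]),
([-4.9,12.2,-9.3,112.7,2.4,55.3,79.7],[430.05,69.9,239.4],[180,0,-174.88]),
([-3.4,35.8,-5.6,118.1,7.3,26.4,79.7],[504.6,38.7,18.2],[180,0,-175.8]),
([-0.69,31.39,-9.96,129.19,39.56,12.81,46.94],[488.65,23.53,32.13],[-177.86,10.01,-175.95])]
def fk(q,P):
    q=np.asarray(q); sg=P['s']; r=lambda ax,i:R.from_rotvec(np.array(ax)*np.radians(q[i]*sg[i]))
    Z,Y=[0,0,1],[0,1,0]
    A=r(Z,0)*r(Y,1)*r(Z,2); B=A*r(Y,3)*r(Z,4); E=B*r(Y,5)
    H,L1,L2,L3=P['L']; o=P.get('off',(0,0,0,0))
    a0=R.from_rotvec(np.array(Z)*np.radians(q[0]*sg[0]))
    p=np.array([0,0,H])+a0.apply([o[0],0,0])+A.apply([o[1],0,L1])+B.apply([o[2],0,L2])+E.apply([0,0,L3])
    return p,E*R.from_rotvec([0,0,np.radians(P['q7']+sg[6]*q[6])])
def err(v,s):
    P=dict(s=s,L=v[:4],q7=v[4]*50,off=v[5:8])
    e=[]
    for q,p,o in D:
        pp,RR=fk(q,P); e+=list(pp-p)+list((RR*R.from_euler('xyz',o,degrees=True).inv()).as_rotvec()*200)
    return np.array(e)
if __name__=='__main__':
    s=ctrl.state(); D.append((s['qpos'],s['ee_pos'],s['tcp_rot'])); print(s['ee_pos'].round(1),s['tcp_rot'].round(1),s['qpos'].round(1).tolist())
    import itertools
    best=[]
    for t in itertools.product([-1,1],repeat=4):
      for q0 in(-3.,0.,3.):
        sg=[t[0],1,t[1],1,t[2],1,t[3]]
        m=least_squares(err,[250,550,400,350,q0,0,0,0],args=(sg,),x_scale=[100,100,100,100,1,10,10,10]); best.append((m.cost,sg,m.x.round(2).tolist()))
    best.sort(key=lambda b:b[0]); [print(b) for b in best[:3]]
E
python3 fk.py
```

```text
[489.5  24.   31.5] [-177.9   10.  -176. ] [-0.8, 31.5, -9.9, 129.1, 39.5, 12.8, 46.9]
(np.float64(540.5841256747527), [-1, 1, -1, 1, -1, 1, -1], [218.78, 595.54, 393.15, 355.08, 1.8, 54.39, -65.04, 16.41])
(np.float64(540.5841256747561), [-1, 1, -1, 1, -1, 1, -1], [218.78, 595.54, 393.15, 355.08, 1.8, 54.39, -65.04, 16.41])
(np.float64(540.5841256748006), [-1, 1, -1, 1, -1, 1, -1], [218.78, 595.54, 393.15, 355.08, -5.4, 54.39, -65.04, 16.41])
```

```bash
cat > fk2.py <<'E'
from plan import *
from scipy.optimize import least_squares
from fk import D
import json,os
if os.path.exists('D.json'): D=json.load(open('D.json'))
SG=[-1,1,-1,1,-1,1,-1]
def fk(q,v,full=False):
    q=np.radians(np.asarray(q)*SG)+v[21:28]; o=v[:21].reshape(7,3)
    p=np.zeros(3)+o[0]; A=R.identity(); ax=[[0,0,1],[0,1,0],[0,0,1],[0,1,0],[0,0,1],[0,1,0],[0,0,1]]
    pts=[]
    for i in range(7):
        A=A*R.from_rotvec(np.array(ax[i])*q[i]); pts.append(p)
        if i<6: p=p+A.apply(o[i+1])
    # tool: last offset along z folded in o[6]
    return (p,A,pts) if full else (p,A)
v0=np.zeros(28); v0[2]=220; v0[2*3+2]=0; v0[3*3+2]=0
v0[[2,8,14,20]]=[219,0,0,0]
# o[1] after j1, o[2] after j2(z=L1/2), o[3] after j3, o[4] after j4 (L2/2), o[5] after j5, o[6] after j6 (L3)
v0[2*3+2]=300;v0[3*3+2]=290;v0[4*3+2]=200;v0[5*3+2]=193;v0[6*3+2]=355
sig=np.r_[np.full(21,30.),np.full(7,.01)]; sig[[2,8,11,14,17,20]]=300; sig[27]=10
def err(v):
    e=[]
    for q,p,o in D:
        pp,RR=fk(q,v); e+=list((pp-p)/1.)+list((RR*R.from_euler('xyz',o,degrees=True).inv()).as_rotvec()*300)
    return np.r_[e,(v-v0)/sig]
def fit():
    best=None
    for a in (0,1.57,3.14,-1.57):
        x=v0.copy(); x[27]=a; m=least_squares(err,x,x_scale=sig)
        if best is None or m.cost<best.cost: best=m
    return best
if __name__=='__main__':
    s=ctrl.state(); D=[list(map(lambda a:np.asarray(a,float).tolist(),d)) for d in D]
    if all(np.abs(np.array(d[0])-s['qpos']).max()>1 for d in D): D.append([s['qpos'].tolist(),s['ee_pos'].tolist(),s['tcp_rot'].tolist()])
    json.dump(D,open('D.json','w'))
    m=fit(); np.save('v.npy',m.x); print(m.cost); print(m.x[:21].reshape(7,3).round(1).tolist(),np.degrees(m.x[21:]).round(2))
    print(err(m.x)[:6*len(D)].reshape(-1,6).round(1))
E
python3 fk2.py
```

```text
0.2588724793959868
[[-0.4, 0.6, 235.7], [1.9, -3.5, 0.2], [0.7, -3.5, 292.1], [1.5, -6.8, 282.1], [-0.8, -6.8, 194.3], [0.4, -1.8, 187.3], [2.3, -1.8, 339.7]] [-2.000e-02  1.000e-02 -4.000e-02 -2.000e-02  1.000e-02 -3.000e-02
  8.992e+01]
[[-0.  -0.   0.  -0.4  0.1  0.1]
 [ 0.  -0.  -0.  -0.  -0.1 -0.2]
 [ 0.   0.  -0.   0.1 -0.2  0. ]
 [-0.  -0.   0.  -0.  -0.1  0.1]]
```

```bash
cat > ik.py <<'E'
from fk2 import *
v=np.load('v.npy')
lo=np.array([-176,-13,-81,1,-87,10.3,-165]);hi=np.array([176,117,77,143,267,112,165])
def solve(p,Rm,q0,reg=0.0):
    q0=np.clip(q0,lo+.1,hi-.1)
    def e(q):
        pp,RR=fk(q,v); return np.r_[(pp-p)/1.,(RR*Rm.inv()).as_rotvec()*200,reg*(q-q0)]
    m=least_squares(e,q0,bounds=(lo,hi)); 
    r=e(m.x)[:6]; return m.x,np.abs(r).max()
E
cat > t.py <<'E'
from ik import *
rng=np.random.default_rng(0)
for X,th in((78,44),(78,40),(40,34),(0,23),(-50,20),(-50,9),(-100,0),(-100,20)):
    p,Rm=pose(X,2,2,th); S=[]
    for k in range(40):
        q0=np.array([rng.uniform(-60,60),rng.uniform(0,80),rng.uniform(-80,77),rng.uniform(60,140),rng.uniform(-87,267),rng.uniform(12,80),rng.uniform(-150,150)])
        q,e=solve(p,Rm,q0)
        if e<.5: S.append(q)
    S=np.array(S); print(X,th,len(S))
    if len(S):
        S=S[np.argsort(S[:,4])]; print(S[::max(1,len(S)//6)].round(0).astype(int).tolist())
E
python3 t.py
```

```text
78 44 27
[[36, 74, -80, 130, 129, 77, -12], [19, 51, -40, 131, 146, 49, -48], [15, 48, -33, 131, 150, 46, -55], [11, 47, -26, 131, 155, 44, -62], [5, 45, -17, 131, 162, 41, -71], [-10, 45, 7, 131, 182, 39, -97], [-26, 49, 31, 131, 202, 44, -125]]
78 40 29
[[28, 56, -56, 128, 130, 52, -28], [20, 49, -41, 128, 138, 42, -42], [19, 48, -38, 128, 140, 41, -44], [16, 47, -34, 128, 143, 39, -48], [10, 45, -25, 128, 151, 36, -58], [1, 43, -10, 128, 165, 32, -76], [-12, 43, 10, 128, 187, 31, -102], [-25, 47, 30, 128, 207, 36, -128]]
40 34 30
[[33, 59, -68, 129, 117, 58, -16], [21, 46, -42, 129, 129, 37, -35], [16, 44, -34, 129, 134, 33, -42], [7, 41, -20, 129, 148, 27, -58], [5, 41, -16, 129, 152, 26, -63], [-18, 41, 18, 129, 202, 25, -118]]
0 23 24
[[34, 56, -70, 125, 98, 54, -3], [24, 45, -48, 125, 99, 34, -8], [19, 42, -39, 125, 101, 27, -12], [11, 39, -27, 126, 106, 19, -18], [5, 37, -16, 126, 115, 13, -27], [2, 37, -12, 126, 122, 10, -35]]
-50 20 24
[[31, 48, -61, 130, 96, 44, -7], [24, 43, -48, 130, 98, 33, -10], [13, 37, -30, 130, 104, 20, -17], [6, 36, -18, 130, 112, 13, -26], [4, 35, -16, 130, 115, 12, -28], [2, 35, -13, 131, 119, 10, -33]]
-50 9 23
[[-28, 41, 35, 120, -57, 27, 142], [-12, 36, 9, 120, -17, 16, 102], [-5, 36, -2, 120, 6, 16, 80], [0, 36, -10, 120, 23, 17, 63], [6, 37, -19, 120, 38, 20, 48], [9, 37, -23, 120, 44, 22, 43], [18, 40, -38, 120, 58, 29, 29], [33, 53, -67, 120, 74, 52, 15]]
-100 0 28
[[-24, 39, 29, 119, -36, 31, 123], [1, 36, -11, 119, 15, 26, 70], [7, 37, -19, 119, 25, 28, 61], [14, 38, -30, 119, 37, 32, 49], [16, 39, -34, 119, 40, 33, 45], [28, 47, -56, 119, 57, 47, 28], [30, 49, -61, 119, 59, 50, 26]]
-100 20 29
[[37, 59, -80, 137, 96, 64, -12], [29, 45, -58, 137, 102, 41, -17], [20, 39, -42, 137, 109, 29, -25], [10, 35, -25, 138, 122, 20, -37], [7, 34, -20, 138, 128, 17, -43], [4, 34, -16, 138, 135, 15, -50], [-11, 34, 7, 138, 193, 11, -107], [-26, 37, 30, 137, 237, 20, -151]]
```

```bash
cat > sim.py <<'E'
from ik import *
def step(q,p,Rm):
    # damped least-squares, min norm, clipped at limits
    for _ in range(30):
        pp,RR=fk(q,v); e=np.r_[(p-pp),(Rm*RR.inv()).as_rotvec()*300]
        if np.abs(e).max()<.05: break
        J=np.zeros((6,7))
        for i in range(7):
            d=q.copy(); d[i]+=.05; a,b=fk(d,v); J[:,i]=np.r_[a-pp,(b*RR.inv()).as_rotvec()*300]/.05
        act=np.ones(7,bool)
        for k in range(3):
            Ja=J*act; dq=Ja.T@np.linalg.solve(Ja@Ja.T+1e-3*np.eye(6),e); dq*=min(1,5/np.abs(dq).max()); bad=((q+dq<lo)|(q+dq>hi))&act
            if not bad.any(): break
            act&=~bad
        q=np.clip(q+dq,lo,hi)
    return q,np.abs(e).max()
E
cat > t2.py <<'E'
from sim import *
q=ctrl.state()['qpos']; q0=q
X=-112
for i,th in enumerate(np.r_[np.linspace(10,24,8)]):
    p,Rm=pose(X,10,4,th,low=20); qn,e=step(q,p,Rm); print(round(th),qn.round(1).tolist(),round(e,2),np.abs(qn-q).max().round(1)); q=qn
E
python3 t2.py
```

```text
10 [0.9, 31.7, -12.5, 129.5, 38.4, 12.0, 47.6] 0.0 2.5
12 [3.4, 31.7, -16.2, 131.4, 59.1, 11.2, 26.8] 0.04 20.8
14 [4.9, 31.8, -18.3, 133.4, 79.7, 11.0, 6.2] 0.01 20.7
16 [6.4, 32.0, -20.4, 135.3, 98.6, 12.3, -12.7] 0.0 18.9
18 [10.9, 33.0, -27.2, 137.0, 108.6, 17.2, -22.9] 0.01 10.2
20 [14.2, 34.2, -32.4, 138.8, 115.1, 21.8, -29.5] 0.0 6.6
22 [16.5, 35.4, -36.4, 140.6, 120.0, 26.2, -34.7] 0.01 5.1
24 [18.2, 36.7, -39.5, 142.3, 124.1, 30.5, -38.9] 0.01 4.3
```

```bash
cat > t3.py <<'E'
from sim import *
p0,R0=now(); q=ctrl.state()['qpos']
p1,R1=pose(-112,12,4.2,19,low=15)
from scipy.spatial.transform import Slerp
S=Slerp([0,1],R.concatenate([R0,R1])); n=12
print((p1-p0).round(1),(R1*R0.inv()).as_rotvec().round(4), 'per row',((p1-p0)/n).round(2),((R1*R0.inv()).as_rotvec()/n).round(4))
for k in range(1,n+1):
    qn,e=step(q,p0+(p1-p0)*k/n,S(k/n)); print(qn.round(1).tolist(),round(e,2),np.abs(qn-q).max().round(1)); q=qn
E
python3 t3.py
```

```text
[-4.3 14.8 -5.4] [ 0.0469 -0.1539  0.0128] per row [-0.36  1.24 -0.45] [ 0.0039 -0.0128  0.0011]
[-1.9, 31.4, -8.3, 129.8, 40.3, 11.0, 46.1] 0.0 1.8
[-0.2, 31.4, -10.8, 130.6, 50.3, 10.9, 36.0] 0.0 10.1
[1.2, 31.6, -13.0, 131.4, 60.0, 10.9, 26.2] 0.0 9.8
[2.3, 31.7, -14.6, 132.2, 68.9, 10.9, 17.2] 0.0 8.9
[3.0, 31.8, -15.6, 133.0, 77.3, 10.9, 8.7] 0.0 8.5
[2.8, 31.8, -15.3, 133.8, 85.6, 10.4, 0.5] 0.0 8.2
[3.5, 31.9, -16.3, 134.6, 94.0, 10.8, -8.0] 0.0 8.5
[5.5, 32.3, -19.3, 135.3, 100.3, 12.6, -14.3] 0.0 6.3
[7.6, 32.7, -22.4, 136.0, 104.8, 14.6, -18.9] 0.01 4.6
[9.4, 33.2, -25.3, 136.7, 108.4, 16.5, -22.6] 0.0 3.7
[11.1, 33.8, -27.9, 137.4, 111.4, 18.4, -25.7] 0.0 3.1
[12.5, 34.4, -30.1, 138.1, 114.1, 20.3, -28.4] 0.0 2.7
```

>>> send_rows:
  series:
    - {"x": 0, "y": 2.5, "z": 0, "ax": 0.004, "ay": -0.012, "az": 0.001, "gripper": 50}
    - {"x": -1, "y": 2.5, "z": -1, "ax": 0.004, "ay": -0.012, "az": 0.001, "gripper": 50}
    - {"x": 0, "y": 2.5, "z": 0, "ax": 0.004, "ay": -0.012, "az": 0.001, "gripper": 50}
    - {"x": -1, "y": 2, "z": -1, "ax": 0.004, "ay": -0.012, "az": 0.001, "gripper": 50}
    - {"x": 0, "y": 1, "z": 0, "ax": 0.004, "ay": -0.012, "az": 0.001, "gripper": 50}

```text
time: 5.18
ee_pos: [487.1, 34.8, 29.4]
tcp_rot: [-178.8, 13.5, -175.9]
force: [1.7, 0.3, -0.3]
opening: 50.0
```

```bash
python3 -c "
from h import *
s=ctrl.state();print(s['ee_pos'].round(1),s['tcp_rot'].round(1),s['qpos'].round(1).tolist())"; python3 t3.py
```

```text
[487.1  34.8  29.4] [-178.8   13.5 -175.9] [1.0, 31.6, -13.7, 132.6, 72.5, 10.1, 13.0]
[-1.9  4.  -3.3] [ 0.0262 -0.0937  0.0072] per row [-0.16  0.34 -0.27] [ 0.0022 -0.0078  0.0006]
[1.9, 31.7, -14.8, 133.3, 79.6, 10.3, 6.0] 0.04 7.1
[2.2, 31.7, -15.1, 133.8, 84.9, 10.3, 0.6] 0.0 5.4
[2.4, 31.8, -15.5, 134.3, 90.3, 10.4, -4.7] 0.0 5.3
[3.2, 31.9, -16.5, 134.7, 95.2, 10.9, -9.5] 0.0 4.9
[4.5, 32.1, -18.3, 135.2, 99.1, 12.0, -13.4] 0.0 3.9
[5.9, 32.4, -20.3, 135.6, 102.2, 13.2, -16.5] 0.0 3.1
[7.2, 32.7, -22.2, 136.0, 104.8, 14.4, -19.1] 0.0 2.6
[8.4, 33.0, -24.0, 136.4, 107.0, 15.6, -21.4] 0.0 2.3
[9.5, 33.3, -25.7, 136.9, 109.1, 16.8, -23.4] 0.0 2.0
[10.6, 33.7, -27.2, 137.3, 110.9, 18.0, -25.3] 0.0 1.8
[11.5, 34.0, -28.7, 137.7, 112.6, 19.1, -26.9] 0.0 1.7
[12.4, 34.3, -30.0, 138.1, 114.2, 20.2, -28.5] 0.0 1.6
```

>>> send_rows:
  series:
    - {"x": 0, "y": 0.5, "z": 0, "ax": 0.003, "ay": -0.012, "az": 0.001, "gripper": 50}
    - {"x": 0, "y": 0.5, "z": -0.5, "ax": 0.003, "ay": -0.012, "az": 0.001, "gripper": 50}
    - {"x": -0.5, "y": 1, "z": -0.5, "ax": 0.004, "ay": -0.014, "az": 0.001, "gripper": 50}
    - {"x": -0.5, "y": 1, "z": -1, "ax": 0.006, "ay": -0.02, "az": 0.002, "gripper": 50}
    - {"x": -1, "y": 1, "z": -1, "ax": 0.008, "ay": -0.035, "az": 0.002, "gripper": 50}

```text
time: 5.8
ee_pos: [485.5, 39.0, 26.7]
tcp_rot: [-179.9, 19.0, -175.8]
force: [-0.1, 0.0, -0.0]
opening: 50.0
```

```bash
cat > t4.py <<'E'
from sim import *
import sys
s=ctrl.state();print(s['time'],s['ee_pos'].round(1),s['tcp_rot'].round(1),s['force'].round(1),s['qpos'].round(1).tolist())
X0,Y0,ps0,X1,st=map(float,sys.argv[1:6]); thmin=float(sys.argv[6]) if len(sys.argv)>6 else 20
p0,R0=now(); q=s['qpos']
# current lead point in cabinet frame
t=np.radians(thmin); 
n=max(1,round((X1-X0)/st))
for k in range(0,n+1):
    X=X0+(X1-X0)*k/n; f=min(1,max(0,(X+95)/95)); Y=Y0*(1-f)+1*f; ps=ps0*(1-f)+2*f; th=max(thmin,lean(X))
    p,Rm=pose(X,Y,ps,th); qn,e=step(q,p,Rm)
    print('X%.0f th%.0f'%(X,th),(p-p0).round(1).tolist(),(Rm*R0.inv()).as_rotvec().round(3).tolist(),'q',qn.round().astype(int).tolist(),round(e,2),np.abs(qn-q).max().round(1)); p0,R0,q=p,Rm,qn
E
python3 t4.py -112 12 4.2 80 8
```

```text
5.8 [485.5  39.   26.7] [-179.9   19.  -175.8] [-0.1  0.  -0. ] [10.5, 33.7, -28.0, 137.9, 114.1, 19.1, -28.9]
X-112 th20 [-0.4, -0.2, -7.5] [0.003, -0.017, 0.0] q [14, 36, -32, 139, 120, 23, -34] 0.02 5.4
X-104 th20 [8.0, 0.3, 0.0] [0.0, 0.0, 0.0] q [13, 36, -31, 138, 119, 22, -32] 0.0 1.4
X-96 th20 [8.0, 0.3, 0.0] [0.0, 0.0, 0.0] q [12, 36, -30, 137, 117, 21, -31] 0.0 1.4
X-88 th20 [8.0, -0.5, 0.0] [0.0, 0.0, -0.003] q [12, 36, -28, 136, 116, 20, -30] 0.0 1.4
X-80 th20 [8.0, -0.6, 0.0] [-0.0, 0.0, -0.003] q [11, 36, -27, 135, 115, 19, -28] 0.0 1.4
X-72 th20 [8.0, -0.6, 0.0] [0.0, 0.0, -0.003] q [10, 36, -26, 134, 114, 18, -27] 0.0 1.5
X-64 th20 [8.0, -0.6, 0.0] [0.0, 0.0, -0.003] q [9, 36, -24, 132, 112, 17, -25] 0.0 1.6
X-56 th20 [8.0, -0.6, 0.0] [0.0, 0.0, -0.003] q [8, 36, -23, 131, 111, 16, -23] 0.0 1.6
X-48 th20 [8.0, -0.6, 0.0] [-0.0, 0.0, -0.003] q [7, 36, -21, 130, 109, 14, -22] 0.0 1.8
X-40 th20 [8.0, -0.6, 0.0] [0.0, 0.0, -0.003] q [6, 36, -19, 129, 107, 13, -20] 0.0 1.9
X-32 th20 [8.0, -0.6, 0.0] [0.0, -0.0, -0.003] q [5, 36, -17, 128, 105, 12, -18] 0.0 2.2
X-24 th20 [8.
[... 541 characters left out ...]
0.3, 0.2] [0.001, -0.039, 0.0] q [17, 42, -34, 128, 124, 29, -33] 0.01 4.3
X32 th32 [7.9, 0.3, 0.2] [0.001, -0.039, -0.0] q [18, 44, -37, 128, 128, 32, -36] 0.0 3.8
X40 th34 [8.0, 0.3, 0.2] [0.001, -0.039, 0.0] q [19, 45, -39, 129, 131, 36, -39] 0.0 3.5
X48 th36 [8.0, 0.3, 0.2] [0.001, -0.039, 0.0] q [20, 47, -40, 130, 135, 39, -41] 0.0 3.4
X56 th39 [8.0, 0.3, 0.2] [0.001, -0.039, -0.0] q [20, 48, -41, 130, 138, 43, -42] 0.0 3.4
X64 th41 [8.0, 0.3, 0.1] [0.001, -0.039, -0.0] q [21, 49, -42, 131, 140, 46, -44] 0.0 3.3
X72 th43 [8.1, 0.3, 0.1] [0.001, -0.039, 0.0] q [21, 51, -43, 131, 143, 49, -45] 0.0 3.3
X80 th45 [8.1, 0.3, 0.1] [0.001, -0.039, 0.0] q [21, 52, -43, 131, 146, 52, -47] 0.0 3.2
```

>>> send_rows:
  series:
    - {"x": 0, "y": 0, "z": -7, "ax": 0.003, "ay": -0.017, "az": 0, "gripper": 50}
    - {"x": 8, "y": 0, "z": 0, "ax": 0, "ay": -0.018, "az": 0, "gripper": 50}
    - {"x": 5, "y": 0, "z": 0, "ax": 0, "ay": -0.018, "az": 0, "gripper": 50}
    - {"x": 4, "y": 0, "z": 0, "ax": 0, "ay": 0, "az": 0, "gripper": 50}
    - {"x": 5, "y": 0, "z": 0, "ax": 0, "ay": -0.01, "az": 0, "gripper": 50}

```text
time: 6.42
ee_pos: [507.9, 38.5, 19.8]
tcp_rot: [-179.7, 22.6, -175.7]
force: [-1.6, -0.1, -0.2]
opening: 49.7
```

>>> send_rows:
  series:
    - {"x": 7, "y": -0.6, "z": 0.2, "ax": 0.001, "ay": -0.018, "az": -0.003, "gripper": 50}
    - {"x": 7, "y": -0.6, "z": 0.2, "ax": 0.001, "ay": -0.018, "az": -0.003, "gripper": 50}
    - {"x": 7, "y": -0.6, "z": 0.2, "ax": 0.001, "ay": -0.018, "az": -0.003, "gripper": 50}
    - {"x": 7, "y": -0.6, "z": 0.2, "ax": 0.001, "ay": -0.018, "az": -0.003, "gripper": 50}
    - {"x": 7, "y": -0.6, "z": 0.2, "ax": 0.001, "ay": -0.018, "az": -0.003, "gripper": 50}

```text
time: 7.05
ee_pos: [542.9, 35.3, 20.5]
tcp_rot: [-179.7, 27.8, -176.6]
force: [-0.5, 0.1, -0.7]
opening: 50.0
```

```bash
python3 look.py l2; sed -i 's/th=max(thmin,lean(X))/th=20+(X+112)*.13/' t4.py; python3 t4.py -59 6 3.2 80 7 27
```

```text
7.05 [542.9  35.3  20.5] [-179.7   27.8 -176.6] [-0.5  0.1 -0.7] [ 16.9  40.1 -37.5 137.7 128.2  33.  -40.7]
7.15 [543.2  35.2  20.5] [-179.7   27.8 -176.6] [ 0.3  0.5 -0.2] [16.9, 40.1, -37.5, 137.7, 128.2, 33.0, -40.6]
X-59 th27 [-5.2, -2.1, -0.4] [0.004, 0.016, -0.008] q [18, 40, -37, 138, 128, 32, -40] 0.0 1.2
X-52 th28 [6.9, -0.1, 0.1] [0.001, -0.016, -0.002] q [18, 41, -38, 137, 129, 33, -41] 0.0 1.1
X-45 th29 [6.9, -0.1, 0.1] [0.001, -0.016, -0.002] q [18, 41, -38, 137, 130, 34, -41] 0.0 1.1
X-38 th30 [6.9, -0.1, 0.1] [0.001, -0.016, -0.002] q [18, 42, -38, 137, 131, 35, -42] 0.0 1.0
X-31 th31 [6.9, -0.1, 0.1] [0.001, -0.016, -0.002] q [19, 42, -39, 137, 132, 36, -42] 0.0 1.0
X-24 th31 [6.9, -0.1, 0.1] [0.001, -0.016, -0.002] q [19, 43, -39, 136, 133, 37, -43] 0.0 1.0
X-17 th32 [6.9, -0.1, 0.1] [0.001, -0.016, -0.002] q [19, 43, -39, 136, 133, 38, -43] 0.0 1.0
X-10 th33 [6.9, -0.1, 0.1] [0.001, -0.016, -0.002] q [19, 44, -40, 136, 134, 39, -44] 0.0 1.0
X-3 th34 [6.9, -0.1, 0.1] [0.001, -0.016, -0.002] q [19, 45, -40, 135, 135, 40, -44] 0.0 1.0
X4 th35 [6.9, 0.1, 0.1] [0.001, -
[... 352 characters left out ...]
.1] [0.001, -0.016, 0.0] q [20, 47, -41, 134, 140, 45, -46] 0.04 0.9
X38 th40 [7.0, 0.2, 0.1] [0.001, -0.016, 0.0] q [20, 48, -41, 133, 141, 46, -46] 0.04 0.9
X45 th40 [7.0, 0.2, 0.1] [0.001, -0.016, -0.0] q [20, 49, -41, 133, 142, 47, -47] 0.03 0.9
X52 th41 [7.0, 0.2, 0.0] [0.001, -0.016, 0.0] q [20, 49, -41, 133, 142, 48, -47] 0.03 0.9
X59 th42 [7.0, 0.2, 0.0] [0.001, -0.016, 0.0] q [20, 50, -41, 132, 143, 48, -47] 0.03 0.9
X66 th43 [7.0, 0.2, 0.0] [0.001, -0.016, -0.0] q [20, 50, -41, 132, 144, 49, -47] 0.03 0.9
X73 th44 [7.0, 0.2, 0.0] [0.001, -0.016, 0.0] q [20, 51, -41, 131, 145, 50, -47] 0.03 0.9
X80 th45 [7.0, 0.2, 0.0] [0.001, -0.016, 0.0] q [20, 52, -42, 131, 146, 51, -47] 0.03 0.9
```

View pics/l2.png

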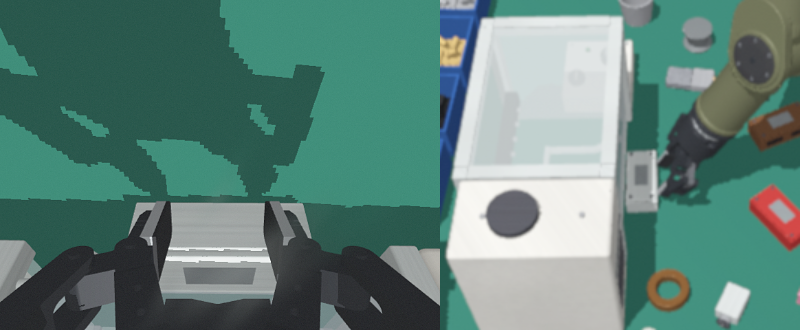

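>>> send_rows:
  series:
    - {"x": 6, "y": -0.5, "z": 0.1, "ax": 0.001, "ay": -0.016, "az": -0.003, "gripper": 50}
    - {"x": 6, "y": -0.5, "z": 0.1, "ax": 0.001, "ay": -0.016, "az": -0.003, "gripper": 50}
    - {"x": 6, "y": -0.5, "z": 0.1, "ax": 0.001, "ay": -0.016, "az": -0.003, "gripper": 50}
    - {"x": 6, "y": -0.5, "z": 0.1, "ax": 0.001, "ay": -0.016, "az": -0.003, "gripper": 50}
    - {"x": 6, "y": -0.5, "z": 0.1, "ax": 0.001, "ay": -0.016, "az": -0.003, "gripper": 50}

```text
time: 7.78
ee_pos: [572.8, 32.8, 21.0]
tcp_rot: [-179.7, 32.4, -177.5]
force: [-0.6, 0.4, -1.0]
opening: 50.4
```

>>> send_rows:
  series:
    - {"x": 6, "y": -0.5, "z": 0.1, "ax": 0.001, "ay": -0.016, "az": -0.002, "gripper": 50}
    - {"x": 6, "y": -0.5, "z": 0.1, "ax": 0.001, "ay": -0.016, "az": -0.002, "gripper": 50}
    - {"x": 6, "y": -0.4, "z": 0.1, "ax": 0.001, "ay": -0.016, "az": -0.002, "gripper": 50}
    - {"x": 6, "y": -0.3, "z": 0.1, "ax": 0.001, "ay": -0.016, "az": -0.001, "gripper": 50}
    - {"x": 6, "y": -0.2, "z": 0.1, "ax": 0.001, "ay": -0.016, "az": 0, "gripper": 50}

```text
time: 8.4
ee_pos: [602.9, 30.8, 21.5]
tcp_rot: [-179.8, 37.0, -178.0]
force: [-0.6, -0.5, -0.5]
opening: 49.8
```

```bash
python3 look.py l3
```

```text
8.4 [602.9  30.8  21.5] [-179.8   37.  -178. ] [-0.6 -0.5 -0.5] [ 19.5  45.9 -41.2 136.7 138.3  45.  -47. ]
```

View pics/l3.png

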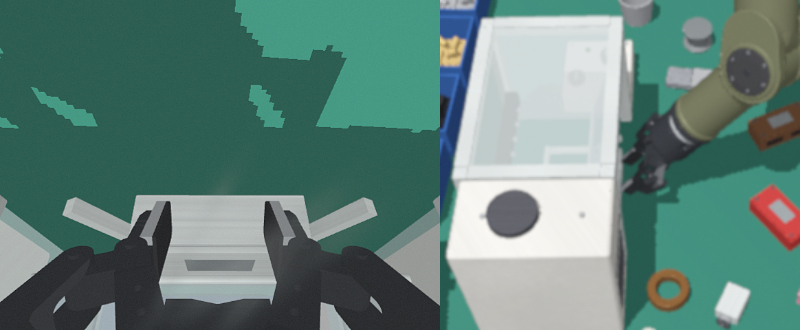

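>>> send_rows:
  series:
    - {"x": 6, "y": 0.2, "z": 0.1, "ax": 0.001, "ay": -0.012, "az": 0, "gripper": 50}
    - {"x": 6, "y": 0.2, "z": 0.1, "ax": 0.001, "ay": -0.012, "az": 0, "gripper": 50}
    - {"x": 6, "y": 0.2, "z": 0.1, "ax": 0.001, "ay": -0.012, "az": 0, "gripper": 50}
    - {"x": 6, "y": 0.2, "z": 0.1, "ax": 0.001, "ay": -0.012, "az": 0, "gripper": 50}
    - {"x": 6, "y": 0.2, "z": 0.1, "ax": 0.001, "ay": -0.012, "az": 0, "gripper": 50}

```text
time: 9.12
ee_pos: [632.9, 31.9, 22.0]
tcp_rot: [179.9, 40.4, -178.1]
force: [-1.4, 0.1, -1.0]
opening: 50.1
```

>>> send_rows:
  series:
    - {"x": 5, "y": 0.2, "z": 0.1, "ax": 0.001, "ay": -0.012, "az": 0, "gripper": 50}
    - {"x": 5, "y": 0.2, "z": 0.1, "ax": 0.001, "ay": -0.012, "az": 0, "gripper": 50}
    - {"x": 5, "y": 0.2, "z": 0.1, "ax": 0.001, "ay": -0.012, "az": 0, "gripper": 50}
    - {"x": 5, "y": 0.2, "z": 0.1, "ax": 0.001, "ay": -0.012, "az": 0, "gripper": 50}
    - {"x": 5, "y": 0.2, "z": 0.1, "ax": 0.001, "ay": -0.012, "az": 0, "gripper": 50}

```text
time: 9.75
ee_pos: [657.8, 32.9, 22.6]
tcp_rot: [179.7, 43.8, -178.2]
force: [-1.8, -0.1, -1.2]
opening: 49.9
```

```bash
python3 look.py l4
```

```text
9.75 [657.8  32.9  22.6] [ 179.7   43.8 -178.2] [-1.8 -0.1 -1.2] [ 20.3  50.5 -42.  133.7 145.1  51.6 -48.7]
```

View pics/l4.png

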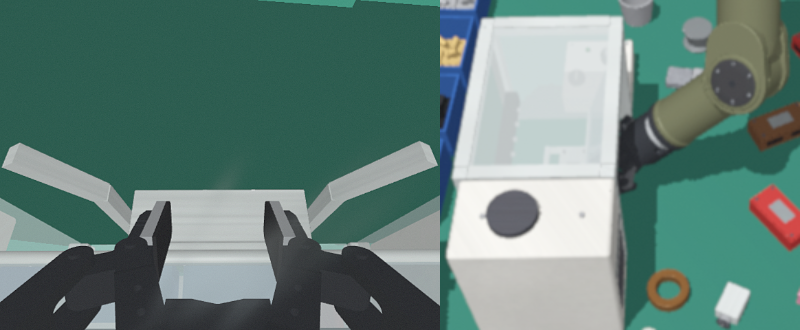

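>>> send_rows:
  series:
    - {"x": 3, "y": 0.1, "z": 0, "ax": 0, "ay": -0.006, "az": 0, "gripper": 50}
    - {"x": 3, "y": 0.1, "z": 0, "ax": 0, "ay": -0.006, "az": 0, "gripper": 50}
    - {"x": 3, "y": 0.1, "z": 0, "ax": 0, "ay": -0.006, "az": 0, "gripper": 50}
    - {"x": 2, "y": 0.1, "z": 0, "ax": 0, "ay": 0, "az": 0, "gripper": 50}
    - {"x": 1, "y": 0, "z": 0, "ax": 0, "ay": 0, "az": 0, "gripper": 50}

```text
time: 10.48
ee_pos: [669.6, 33.4, 22.6]
tcp_rot: [179.7, 44.8, -178.2]
force: [-2.2, 0.2, 0.1]
opening: 50.2
```

>>> send_rows:
  series:
    - {"x": 1, "y": 0, "z": 0, "ax": 0, "ay": 0, "az": 0, "gripper": 50}
    - {"x": 1, "y": 0, "z": 0, "ax": 0, "ay": 0, "az": 0, "gripper": 50}

```text
time: 10.72
ee_pos: [671.5, 33.4, 22.6]
tcp_rot: [179.7, 44.8, -178.2]
force: [-2.1, 0.1, 0.0]
opening: 50.0
```

>>> send_rows:
  series:
    - {"x": 1, "y": 0, "z": 0, "ax": 0, "ay": 0, "az": 0, "gripper": 50}
    - {"x": 0.8, "y": 0, "z": 0, "ax": 0, "ay": 0, "az": 0, "gripper": 50}

```text
time: 10.98
ee_pos: [673.4, 33.4, 22.6]
tcp_rot: [179.7, 44.8, -178.2]
force: [-2.2, -0.2, -1.2]
opening: 50.3
```

>>> send_rows:
  series:
    - {"x": 0.8, "y": 0, "z": 0, "ax": 0, "ay": 0, "az": 0, "gripper": 50}

```text
time: 11.1
ee_pos: [674.1, 33.3, 22.6]
tcp_rot: [179.7, 44.8, -178.2]
force: [-2.6, 0.8, -0.3]
opening: 50.3
```

>>> send_rows:
  series:
    - {"x": 0.7, "y": 0, "z": 0, "ax": 0, "ay": 0, "az": 0, "gripper": 50}

```text
time: 11.22
ee_pos: [674.8, 33.3, 22.6]
tcp_rot: [179.7, 44.8, -178.2]
force: [-2.8, 0.7, 0.9]
opening: 49.9
```

>>> send_rows:
  series:
    - {"x": 0.7, "y": 0, "z": 0, "ax": 0, "ay": 0, "az": 0, "gripper": 50}

```text
time: 11.35
ee_pos: [675.5, 33.3, 22.6]
tcp_rot: [179.7, 44.8, -178.2]
force: [-2.2, -0.9, 1.6]
opening: 50.0
```

>>> send_rows:
  series:
    - {"x": 0.6, "y": 0, "z": 0, "ax": 0, "ay": 0, "az": 0, "gripper": 50}

```text
time: 11.48
ee_pos: [676.1, 33.3, 22.6]
tcp_rot: [179.8, 44.8, -178.2]
force: [-3.1, 0.3, 0.1]
opening: 50.1
```

>>> send_rows:
  series:
    - {"x": 0.5, "y": 0, "z": 0, "ax": 0, "ay": 0, "az": 0, "gripper": 50}

```text
time: 11.6
ee_pos: [676.6, 33.4, 22.6]
tcp_rot: [179.7, 44.8, -178.2]
force: [-2.9, 0.9, 0.7]
opening: 49.3
```

>>> send_rows:
  series:
    - {"x": 0.6, "y": 0, "z": 0, "ax": 0, "ay": 0, "az": 0, "gripper": 50}

```text
time: 11.72
ee_pos: [677.2, 33.4, 22.6]
tcp_rot: [179.7, 44.8, -178.2]
force: [-2.7, 0.4, 1.2]
opening: 50.4
```

>>> send_rows:
  series:
    - {"x": 0.5, "y": 0, "z": 0, "ax": 0, "ay": 0, "az": 0, "gripper": 50}

```text
time: 11.85
ee_pos: [677.7, 33.4, 22.6]
tcp_rot: [179.7, 44.8, -178.2]
force: [-3.2, 0.3, 1.3]
opening: 49.9
```

>>> send_rows:
  series:
    - {"x": 0.5, "y": 0, "z": 0, "ax": 0, "ay": 0, "az": 0, "gripper": 50}

```text
time: 11.98
ee_pos: [678.2, 33.3, 22.6]
tcp_rot: [179.7, 44.8, -178.2]
force: [-1.9, -0.6, 0.3]
opening: 50.0
```

```bash
python3 look.py l5; python3 - <<'E'
from plan import *
g=ctrl.grab_frame('side'); save('l5d',g)
a=g['image'][140:340,295:465]; b=cv2.resize(a,None,fx=2.8,fy=2.8,interpolation=cv2.INTER_CUBIC)
w=cv2.imread('pics/l5w.png')[200:440,170:490]
im=np.zeros((560,800,3),np.uint8); im[:,:476]=b[:,:,::-1]; im[:240,480:800]=w; cv2.imwrite('pics/l5.png',im)
E
```

```text
11.975 [678.2  33.3  22.6] [ 179.7   44.8 -178.2] [-1.9 -0.6  0.3] [ 20.2  51.2 -41.6 131.3 145.6  50.8 -47.8]
```

View pics/l5.png

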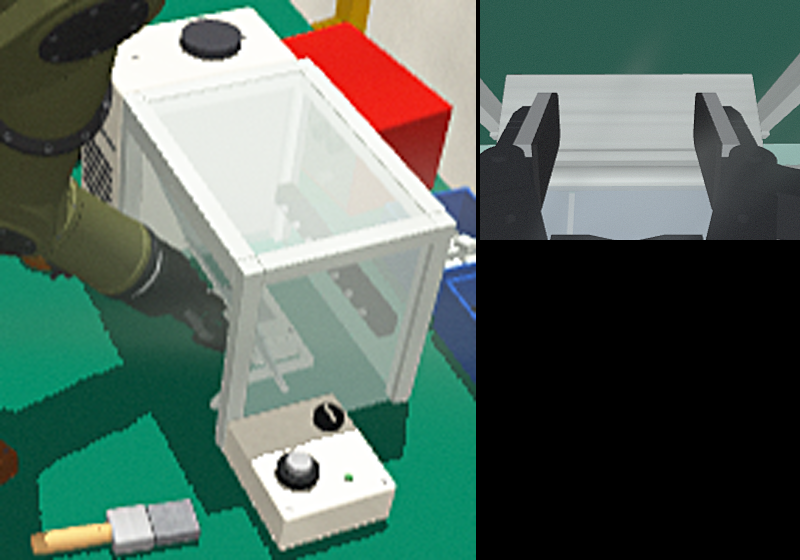

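>>> send_rows:
  series:
    - {"x": 0.6, "y": 0, "z": 0, "ax": 0, "ay": 0, "az": 0, "gripper": 50}

```text
time: 12.25
ee_pos: [678.8, 33.3, 22.6]
tcp_rot: [179.7, 44.8, -178.2]
force: [-2.7, 0.5, 0.9]
opening: 49.9
```

>>> send_rows:
  series:
    - {"x": 0.6, "y": 0, "z": 0, "ax": 0, "ay": 0, "az": 0, "gripper": 50}

```text
time: 12.38
ee_pos: [679.4, 33.3, 22.6]
tcp_rot: [179.7, 44.8, -178.2]
force: [-2.9, 0.7, 0.6]
opening: 49.8
```

>>> send_rows:
  series:
    - {"x": 0.6, "y": 0, "z": 0, "ax": 0, "ay": 0, "az": 0, "gripper": 50}

```text
time: 12.5
ee_pos: [679.7, 33.3, 22.5]
tcp_rot: [179.8, 44.8, -178.2]
force: [-6.5, -0.3, 4.5]
opening: 50.0
```

>>> send_rows:
  series:
    - {"x": 0.6, "y": 0, "z": 0, "ax": 0, "ay": 0, "az": 0, "gripper": 50}

```text
time: 12.62
ee_pos: [679.9, 33.3, 22.5]
tcp_rot: [179.8, 44.8, -178.2]
force: [-7.9, -2.3, 5.4]
opening: 50.1
```

>>> send_rows:
  series:
    - {"x": 0.8, "y": 0, "z": 0, "ax": 0, "ay": 0, "az": 0, "gripper": 50}

```text
time: 12.75
ee_pos: [679.9, 33.3, 22.4]
tcp_rot: [179.8, 44.7, -178.1]
force: [-14.0, -1.9, 9.4]
opening: 49.9
```

>>> send_rows:
  series:
    - {"x": 0.6, "y": 0, "z": 0, "ax": 0, "ay": 0, "az": 0, "gripper": 50}

```text
time: 12.88
ee_pos: [680.0, 33.3, 22.3]
tcp_rot: [179.8, 44.7, -178.1]
force: [-16.2, -3.2, 12.2]
opening: 50.0
```

```bash
python3 - <<'E'
from plan import *
f=ctrl.grab_frame('scene'); save('l6',f); g=ctrl.grab_frame('side'); save('l6d',g); s=ctrl.state();print(s['force'],s['ee_pos'])
# predicted pixels
def P(f,x,y,z): return proj(f,[*W(x,y),z]).round(1).tolist()
for n,F in(('scene',f),('side',g)):
    print(n,'stop face top ends',P(F,128,-70,12),P(F,128,70,12),'lid corners home',[P(F,x,y,34) for x,y in((128,-50),(128,50),(78,50),(78,-50))])
a=cv2.resize(f['image'][225:315,190:290],(600,540),interpolation=cv2.INTER_CUBIC); 
cv2.imwrite('pics/l6.png',np.vstack([a])[:,:,::-1])
a=cv2.resize(g['image'][220:300,370:450],(560,560),interpolation=cv2.INTER_CUBIC); cv2.imwrite('pics/l6b.png',a[:,:,::-1])
E
```

```text
[-13.34290246  -2.11430589   9.82425261] [679.93190679  33.29768452  22.38339034]
scene stop face top ends [227.9, 277.5] [222.6, 324.4] lid corners home [[226.0, 278.8], [222.2, 312.5], [242.9, 312.2], [245.8, 278.5]]
side stop face top ends [403.9, 267.8] [383.9, 238.5] lid corners home [[401.8, 258.2], [387.3, 237.4], [373.0, 240.9], [386.9, 262.1]]
```

View pics/l6b.png

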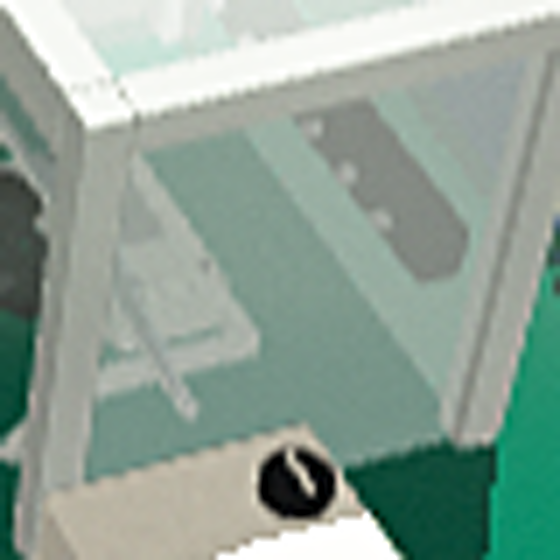

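>>> send_rows:
  series:
    - {"x": -2, "y": 0, "z": 0, "ax": 0, "ay": 0, "az": 0, "gripper": 50}
    - {"x": -4, "y": -0.1, "z": 0, "ax": 0, "ay": 0, "az": 0, "gripper": 50}
    - {"x": -7, "y": -0.2, "z": 0, "ax": 0, "ay": 0.01, "az": 0, "gripper": 50}
    - {"x": -8, "y": -0.3, "z": 0, "ax": 0, "ay": 0.016, "az": 0, "gripper": 50}
    - {"x": -8, "y": -0.3, "z": 0, "ax": 0, "ay": 0.016, "az": 0, "gripper": 50}

```text
time: 13.6
ee_pos: [652.5, 32.5, 22.7]
tcp_rot: [179.6, 42.4, -178.3]
force: [0.3, 0.2, -0.6]
opening: 50.1
```

>>> send_rows:
  series:
    - {"x": -8, "y": -0.3, "z": 0, "ax": 0, "ay": 0.016, "az": 0, "gripper": 50}
    - {"x": -8, "y": -0.3, "z": 0, "ax": 0, "ay": 0.016, "az": 0, "gripper": 50}
    - {"x": -8, "y": -0.3, "z": 0, "ax": 0, "ay": 0.016, "az": 0, "gripper": 50}
    - {"x": -8, "y": -0.3, "z": 0, "ax": 0, "ay": 0.016, "az": 0, "gripper": 50}
    - {"x": -8, "y": -0.3, "z": 0, "ax": 0, "ay": 0.016, "az": 0, "gripper": 50}

```text
time: 14.22
ee_pos: [612.5, 31.0, 22.6]
tcp_rot: [179.5, 37.8, -178.4]
force: [-0.4, -0.5, 0.2]
opening: 49.9
```

>>> send_rows:
  series:
    - {"x": -8, "y": -0.3, "z": 0, "ax": 0, "ay": 0.016, "az": 0, "gripper": 50}
    - {"x": -8, "y": -0.3, "z": 0, "ax": 0, "ay": 0.016, "az": 0, "gripper": 50}
    - {"x": -8, "y": -0.3, "z": 0, "ax": 0, "ay": 0.016, "az": 0, "gripper": 50}
    - {"x": -8, "y": -0.3, "z": 0, "ax": 0, "ay": 0.016, "az": 0, "gripper": 50}
    - {"x": -8, "y": -0.3, "z": 0, "ax": 0, "ay": 0.016, "az": 0, "gripper": 50}

```text
time: 14.85
ee_pos: [572.5, 29.4, 22.6]
tcp_rot: [179.3, 33.2, -178.5]
force: [0.5, -0.5, -0.2]
opening: 50.0
```

>>> send_rows:
  series:
    - {"x": -8, "y": -0.3, "z": 0, "ax": 0, "ay": 0.016, "az": 0, "gripper": 50}
    - {"x": -8, "y": -0.3, "z": 0, "ax": 0, "ay": 0.016, "az": 0, "gripper": 50}
    - {"x": -8, "y": -0.3, "z": 0, "ax": 0, "ay": 0.016, "az": 0, "gripper": 50}
    - {"x": -8, "y": -0.3, "z": 0, "ax": 0, "ay": 0.016, "az": 0, "gripper": 50}
    - {"x": -8, "y": -0.3, "z": 0, "ax": 0, "ay": 0.016, "az": 0, "gripper": 50}

```text
time: 15.48
ee_pos: [532.5, 27.9, 22.6]
tcp_rot: [179.2, 28.6, -178.6]
force: [-0.2, 0.1, -0.8]
opening: 49.9
```

```bash
python3 - <<'E'
from sim import *
s=ctrl.state();print(s['time'],s['ee_pos'].round(1),s['tcp_rot'].round(1),s['force'].round(1),s['qpos'].round(1).tolist())
q=s['qpos'];p0,R0=now()
# tilt back to vertical while rising
Rd=R.from_rotvec([0,0,np.radians(2)])*R.from_euler('xyz',[180,0,180],degrees=True)
n=14
from scipy.spatial.transform import Slerp
S=Slerp([0,1],R.concatenate([R0,Rd]))
print((Rd*R0.inv()).as_rotvec())
for k in range(1,n+1):
    p=p0+np.array([-20,-40,230])*min(1,k/8); f=max(0,k-4)/(n-4); qn,e=step(q,p,S(f)); print(k,qn.round(1).tolist(),round(e,2),np.abs(qn-q).max().round(1)); q=qn
E
```

```text
15.475 [532.5  27.9  22.6] [ 179.2   28.6 -178.6] [-0.2  0.1 -0.8] [19.2, 40.5, -39.7, 140.0, 130.8, 35.5, -44.3]
[-0.02907656  0.49881453  0.005921  ]
1 [20.4, 35.7, -38.5, 139.1, 128.2, 29.8, -41.1] 0.03 5.7
2 [20.2, 30.5, -36.0, 138.1, 124.2, 23.5, -37.0] 0.0 6.2
3 [18.5, 25.2, -31.2, 136.8, 118.7, 16.6, -31.3] 0.0 6.9
4 [17.4, 20.6, -27.7, 135.2, 103.2, 11.2, -15.4] 0.05 15.9
5 [28.2, 18.9, -40.7, 130.2, 58.8, 16.8, 29.2] 0.0 44.6
6 [38.9, 18.8, -53.7, 125.3, 43.5, 26.2, 44.8] 0.04 15.6
7 [45.1, 18.5, -60.9, 120.3, 34.8, 34.7, 53.9] 0.01 9.1
8 [48.9, 18.2, -65.2, 115.3, 29.0, 42.9, 60.0] 0.0 8.1
9 [47.4, 19.8, -64.9, 112.8, 28.4, 47.3, 60.4] 0.0 4.4
10 [45.8, 21.4, -64.5, 110.4, 27.9, 51.5, 60.7] 0.0 4.3
11 [44.2, 22.9, -63.9, 108.1, 27.5, 55.7, 60.9] 0.0 4.2
12 [42.5, 24.5, -63.4, 105.7, 27.1, 59.7, 61.1] 0.0 4.0
13 [40.9, 26.1, -62.7, 103.4, 26.7, 63.7, 61.3] 0.0 3.9
14 [39.3, 27.6, -62.0, 101.1, 26.3, 67.5, 61.5] 0.0 3.8
```

```bash
python3 - <<'E'
from sim import *
f=ctrl.grab_frame('scene'); save('c1',f); g=ctrl.grab_frame('side'); save('c1d',g)
a=cv2.resize(f['image'][185:325,160:290],(390,420),interpolation=cv2.INTER_CUBIC)
b=cv2.resize(g['image'][160:320,330:466],(400,470),interpolation=cv2.INTER_CUBIC)
im=np.zeros((470,800,3),np.uint8); im[:420,:390]=a; im[:,400:]=b; cv2.imwrite('pics/c1.png',im[:,:,::-1])
s=ctrl.state();print(s['qpos'].round(1)); q=s['qpos'];p0,R0=now()
way=[(-10,-40,60)]*2+[(5,-60,20)]*2+[(38,-28,0)]*2+[(22,0,-20)]*2
p=p0.copy()
for w in way:
  for k in range(2):
    p=p+np.array(w)/2; qn,e=step(q,p,R0); print(p.round(),qn.round(1).tolist(),round(e,2),np.abs(qn-q).max().round(1)); q=qn
E
```

```text
[ 19.2  40.5 -39.7 140.  130.8  35.5 -44.3]
[527.   8.  53.] [22.7, 35.4, -38.5, 139.5, 129.8, 28.9, -40.6] 0.0 6.6
[522. -12.  83.] [25.1, 29.9, -36.0, 138.6, 127.8, 21.5, -36.4] 0.0 7.4
[517. -32. 113.] [25.9, 24.4, -31.3, 137.3, 125.1, 13.2, -31.1] 0.0 8.3
[512. -52. 143.] [34.8, 21.1, -38.2, 135.3, 97.0, 10.6, -0.9] 0.01 30.2
[515. -82. 153.] [43.3, 21.5, -43.6, 133.2, 79.9, 10.7, 20.1] 0.01 21.0
[ 517. -112.  163.] [53.1, 23.0, -51.7, 130.8, 67.1, 13.5, 36.7] 0.0 16.6
[ 520. -142.  173.] [61.9, 25.4, -59.4, 128.2, 60.2, 17.4, 47.2] 0.02 10.5
[ 522. -172.  183.] [68.8, 27.9, -65.3, 125.4, 55.9, 21.4, 55.1] 0.0 7.9
[ 541. -186.  183.] [68.3, 30.3, -65.3, 122.3, 55.6, 23.7, 57.0] 0.0 3.0
[ 560. -200.  183.] [67.9, 32.6, -65.4, 119.2, 55.3, 26.0, 58.9] 0.0 3.1
[ 579. -214.  183.] [67.3, 34.8, -65.4, 116.0, 55.0, 28.2, 60.8] 0.0 3.2
[ 598. -228.  183.] [66.7, 36.9, -65.4, 112.8, 54.7, 30.3, 62.8] 0.0 3.3
[ 609. -228.  173.] [64.7, 37.8, -63.5, 112.1, 56.2, 29.7, 61.6] 0.0 2.0
[ 620. -228.  163.] [62.8, 38.8, -61.7, 111.4, 57.6, 29.2, 60.4] 0.0 1.9
[ 631. -228.  153.] [60.9, 39.8, -60.1, 110.6, 59.0, 28.7, 59.3] 0.0 1.8
[ 642. -228.  143.] [59.2, 40.9, -58.5, 109.8, 60.3, 28.2, 58.2] 0.0 1.7
```

View pics/c1.png

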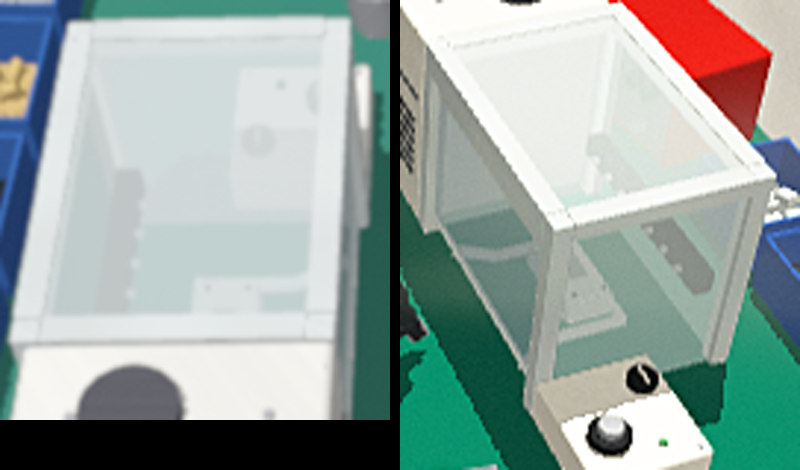

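The composite shows the module on the rear stop, with its lid at (225,295) left and (590,300) right. The doorway looks covered by the flap. I'll confirm the flap by differencing against the first side image, where it hung shut.

```bash
python3 - <<'E'
from sim import *
a,b,o=[load(n)['image'].astype(int) for n in('side','c1d','l6d')]
C2=C+np.array([5,0])
def P(x,y,z): return proj(load('side'),[C2[0]-C[0]+W(x,y)[0],W(x,y)[1],z])
# doorway polygon (flap face) pixels, lower part near hem
hem=[P(0,y,24) for y in(-110,-60,0,60,110)]; print('hem px',np.round(hem,0).tolist())
m=np.zeros(a.shape[:2],np.uint8); cv2.fillPoly(m,[np.array([P(0,-115,20),P(0,115,20),P(0,115,195),P(0,-115,195)],np.int32)],1)
for n,i in(('now',b),('open',o)): d=np.abs(i-a).max(2); print(n,'mean diff',d[m>0].mean().round(2),'frac>12',(d[m>0]>12).mean().round(3))
ys,xs=np.where((np.abs(b-a).max(2)>12)&(m>0)); print(xs.min(),xs.max(),ys.min(),ys.max()) if len(xs) else 0
# lid corner check in side view: home prediction with shifted origin
print([P(x,y,34).round(1).tolist() for x,y in((128,-50),(128,50),(78,-50))])
E
```

```text
hem px [[373.0, 284.0], [366.0, 273.0], [358.0, 259.0], [350.0, 246.0], [344.0, 236.0]]
now mean diff 12.13 frac>12 0.386
open mean diff 46.34 frac>12 0.859
343 379 192 286
[[403.3, 257.9], [388.7, 237.1], [388.4, 261.8]]
```

```bash
python3 - <<'E'
from sim import *
s=ctrl.state(); f=ctrl.grab_frame('wrist')
T=np.eye(4);T[:3,:3]=R.from_euler('xyz',s['tcp_rot'],degrees=True).as_matrix();T[:3,3]=s['ee_pos']
f['world_from_camera']=T@f['tool_from_camera'];save('c1w',f)
for n in('l2w','c1w'):
    F=load(n)
    for y in(-105,-85,-60,85,105):
        col=[]
        for z in range(0,70,6):
            w=W(0,y); u,vv=proj(F,[w[0]+5,w[1],z])
            col.append(int(F['image'][int(round(vv)),int(round(u))].mean()) if 0<=u<640 and 0<=vv<480 else -1)
        print(n,y,proj(F,[W(0,y)[0]+5,W(0,y)[1],24]).round().tolist(),col)
a,b,o=[load(n)['image'] for n in('side','c1d','l6d')]
G=load('side')
for n,i in(('side0',a),('now',b),('open',o)):
    for y in(60,85,105):
        w=W(0,y); r=[]
        for z in range(0,60,5):
            u,vv=proj(G,[w[0]+5,w[1],z]); r.append(i[int(round(vv)),int(round(u))].tolist()[0])
        print(n,y,r)
E
```

```text
l2w -105 [78.0, 410.0] [44, 40, 39, 39, 42, 40, 56, 47, 42, -1, -1, -1]
l2w -85 [120.0, 410.0] [68, 51, 49, 49, 102, 97, 50, 48, 42, -1, -1, -1]
l2w -60 [173.0, 411.0] [40, 35, 44, 43, 43, 44, 48, 128, 129, -1, -1, -1]
l2w 85 [475.0, 415.0] [50, 51, 43, 67, 65, 68, 65, 128, 139, -1, -1, -1]
l2w 105 [516.0, 416.0] [46, 46, 45, 48, 47, 47, 51, 46, 45, -1, -1, -1]
c1w -105 [108.0, 417.0] [45, 45, 50, 57, 76, 47, 53, 48, 45, -1, -1, -1]
c1w -85 [148.0, 417.0] [44, 39, 40, 110, 110, 111, 109, 53, 163, -1, -1, -1]
c1w -60 [198.0, 416.0] [41, 45, 45, 45, 50, 41, 41, 41, 47, -1, -1, -1]
c1w 85 [485.0, 412.0] [47, 51, 43, 71, 71, 72, 68, 45, 31, 158, -1, -1]
c1w 105 [525.0, 412.0] [48, 45, 43, 41, 47, 54, 49, 45, 46, 44, -1, -1]
side0 60 [46, 47, 118, 166, 143, 127, 128, 124, 109, 91, 89, 90]
side0 85 [60, 78, 85, 168, 148, 124, 97, 86, 88, 96, 112, 131]
side0 105 [36, 43, 119, 147, 135, 121, 110, 124, 127, 140, 147, 143]
now 60 [51, 43, 61, 178, 155, 136, 133, 128, 117, 96, 101, 97]
now 85 [64, 84, 67, 175, 158, 138, 122, 103, 94, 106, 120, 141]
now 105 [38, 46, 126, 177, 160, 133, 118, 140, 136, 149, 156, 155]
open 60 [55, 56, 55, 51, 51, 52, 51, 51, 50, 55, 56, 56]
open 85 [52, 47, 46, 100, 131, 69, 40, 49, 55, 59, 56, 60]
open 105 [40, 40, 45, 57, 72, 80, 82, 116, 125, 85, 90, 96]
```

```bash
cat > t5.py <<'E'
from sim import *
q=ctrl.state()['qpos'];p,Rc=now()
def seg(name,n,dp,dr):
    global q,p,Rc
    for k in range(n):
        p=p+np.array(dp); Rc=R.from_rotvec(dr)*Rc; qn,e=step(q,p,Rc); d=np.abs(qn-q).max(); print(name,k,p.round().tolist(),qn.round(1).tolist(),round(e,2),d.round(1)); q=qn
import sys
seg('A',4,[-2,0,20],[0,.0,0]); seg('B',10,[-2,0,8],[0,.022,0]);seg('B2',4,[0,0,20],[0,.05,0]); seg('C',5,[24,-45,0],[0,0.01,0]); 
E
python3 t5.py
```

```text
A 0 [531.0, 28.0, 43.0] [19.7, 37.3, -39.0, 139.4, 128.9, 31.9, -42.3] 0.0 3.7
A 1 [529.0, 28.0, 63.0] [19.4, 33.7, -37.8, 138.8, 126.0, 27.9, -40.0] 0.0 3.9
A 2 [527.0, 28.0, 83.0] [18.6, 30.1, -35.9, 138.1, 122.7, 23.8, -37.0] 0.01 4.2
A 3 [525.0, 28.0, 103.0] [17.1, 26.4, -32.8, 137.2, 118.4, 19.3, -33.1] 0.02 4.5
B 0 [523.0, 28.0, 111.0] [13.4, 24.1, -27.2, 135.9, 112.0, 14.5, -26.8] 0.0 6.4
B 1 [521.0, 28.0, 119.0] [9.4, 22.2, -21.4, 134.5, 99.4, 10.4, -14.2] 0.0 12.6
B 2 [519.0, 28.0, 127.0] [11.1, 21.2, -23.6, 132.9, 78.0, 11.0, 7.0] 0.04 21.4
B 3 [517.0, 28.0, 135.0] [16.5, 21.1, -30.8, 131.3, 64.9, 14.7, 19.9] 0.0 13.1
B 4 [515.0, 28.0, 143.0] [21.1, 21.1, -36.9, 129.7, 57.0, 18.4, 27.6] 0.0 7.9
B 5 [513.0, 28.0, 151.0] [24.7, 21.1, -41.6, 128.1, 51.2, 21.8, 33.3] 0.0 5.8
B 6 [511.0, 28.0, 159.0] [27.6, 21.2, -45.4, 126.5, 46.6, 25.0, 37.8] 0.01 4.6
B 7 [509.0, 28.0, 167.0] [29.9, 21.2, -48.5, 125.0, 42.8, 28.1, 41.4] 0.0 3.8
B 8 [507.0, 28.0, 175.0] [31.8, 21.2, -51.0, 123.4, 39.5, 31.0, 44.6] 0.0 3.2
B 9 [505.0, 28.0, 183.0] [33.4, 21.1, -53.1, 121.9, 36.7, 33.9, 47.2] 0.0 2.9
B2 0 [505.0, 28.0, 203.0] [35.9, 21.4, -56.6, 117.6, 31.6, 40.9, 52.2] 0.0 7.0
B2 1 [505.0, 28.0, 223.0] [37.2, 21.7, -58.7, 113.3, 27.8, 47.6, 55.7] 0.0 6.7
B2 2 [505.0, 28.0, 243.0] [37.6, 22.1, -60.0, 109.1, 25.0, 54.2, 58.3] 0.0 6.6
B2 3 [505.0, 28.0, 263.0] [37.5, 22.7, -60.7, 104.8, 22.9, 60.6, 60.2] 0.0 6.4
C 0 [529.0, -17.0, 263.0] [40.3, 25.4, -59.7, 101.1, 24.2, 63.0, 64.7] 0.01 4.5
C 1 [553.0, -62.0, 263.0] [42.4, 28.4, -58.6, 96.7, 25.6, 65.8, 69.0] 0.01 4.3
C 2 [577.0, -107.0, 263.0] [43.9, 31.5, -57.5, 91.7, 27.0, 69.0, 73.0] 0.01 5.0
C 3 [601.0, -152.0, 263.0] [44.8, 34.8, -56.4, 86.0, 28.5, 72.5, 77.0] 0.02 5.7
C 4 [625.0, -197.0, 263.0] [45.1, 38.2, -55.2, 79.5, 30.0, 76.4, 81.1] 0.0 6.5
```

>>> send_rows:
  series:
    - {"x": -2, "y": 0, "z": 20, "ax": 0, "ay": 0, "az": 0, "gripper": 0}
    - {"x": -2, "y": 0, "z": 20, "ax": 0, "ay": 0, "az": 0, "gripper": 0}
    - {"x": -2, "y": 0, "z": 20, "ax": 0, "ay": 0, "az": 0, "gripper": 0}
    - {"x": -2, "y": 0, "z": 20, "ax": 0, "ay": 0, "az": 0, "gripper": 0}
    - {"x": -2, "y": 0, "z": 8, "ax": 0, "ay": 0.022, "az": 0, "gripper": 0}

```text
time: 16.25
ee_pos: [523.0, 27.9, 111.6]
tcp_rot: [179.1, 27.5, -178.6]
force: [0.0, -0.2, -0.9]
opening: 0.1
```

>>> send_rows:
  series:
    - {"x": -1, "y": 0, "z": 4, "ax": 0, "ay": 0.011, "az": 0, "gripper": 0}
    - {"x": -1, "y": 0, "z": 4, "ax": 0, "ay": 0.011, "az": 0, "gripper": 0}
    - {"x": -1, "y": 0, "z": 4, "ax": 0, "ay": 0.011, "az": 0, "gripper": 0}
    - {"x": -1, "y": 0, "z": 4, "ax": 0, "ay": 0.011, "az": 0, "gripper": 0}
    - {"x": -1, "y": 0, "z": 4, "ax": 0, "ay": 0.011, "az": 0, "gripper": 0}

```text
time: 16.88
ee_pos: [517.9, 28.1, 130.7]
tcp_rot: [179.1, 24.2, -178.6]
force: [-0.3, -0.2, 0.4]
opening: -0.2
```

>>> send_rows:
  series:
    - {"x": -1, "y": 0, "z": 4, "ax": 0, "ay": 0.011, "az": 0, "gripper": 0}
    - {"x": -2, "y": 0, "z": 8, "ax": 0, "ay": 0.022, "az": 0, "gripper": 0}
    - {"x": -2, "y": 0, "z": 8, "ax": 0, "ay": 0.022, "az": 0, "gripper": 0}
    - {"x": -2, "y": 0, "z": 8, "ax": 0, "ay": 0.022, "az": 0, "gripper": 0}
    - {"x": -2, "y": 0, "z": 8, "ax": 0, "ay": 0.022, "az": 0, "gripper": 0}

```text
time: 17.5
ee_pos: [508.7, 27.8, 166.7]
tcp_rot: [178.9, 18.5, -178.7]
force: [0.3, 0.1, 0.3]
opening: -0.1
```

```bash
python3 -c "
from h import *
s=ctrl.state();print(s['ee_pos'].round(1),s['tcp_rot'].round(1),s['qpos'].round(1).tolist(),s['opening'],ctrl.finger_overhang)"
```

```text
[508.7  27.8 166.7] [ 178.9   18.5 -178.7] [29.6, 20.7, -47.7, 125.2, 41.5, 27.7, 42.8] -0.07052531005441554 8.0
```

>>> send_rows:
  series:
    - {"x": 0, "y": 0, "z": 20, "ax": 0, "ay": 0.06, "az": 0, "gripper": 0}
    - {"x": 0, "y": 0, "z": 20, "ax": 0, "ay": 0.06, "az": 0, "gripper": 0}
    - {"x": 0, "y": 0, "z": 20, "ax": 0, "ay": 0.07, "az": 0, "gripper": 0}
    - {"x": 0, "y": 0, "z": 20, "ax": 0, "ay": 0.07, "az": 0, "gripper": 0}
    - {"x": 0, "y": -20, "z": 0, "ax": 0, "ay": 0.06, "az": 0, "gripper": 0}

```text
time: 18.12
ee_pos: [509.7, 9.3, 248.3]
tcp_rot: [178.4, 0.3, -178.6]
force: [1.4, -0.4, -0.3]
opening: -0.0
```

>>> send_rows:
  series:
    - {"x": 5, "y": -42, "z": 0, "ax": 0, "ay": 0, "az": 0, "gripper": 0}
    - {"x": 5, "y": -42, "z": 0, "ax": 0, "ay": 0, "az": 0, "gripper": 0}
    - {"x": 5, "y": -42, "z": 0, "ax": 0, "ay": 0, "az": 0, "gripper": 0}
    - {"x": 5, "y": -42, "z": 0, "ax": 0, "ay": 0, "az": 0, "gripper": 0}
    - {"x": 5, "y": -42, "z": 0, "ax": 0, "ay": 0, "az": 0, "gripper": 0}

```text
time: 18.75
ee_pos: [533.8, -203.7, 246.3]
tcp_rot: [178.5, 0.2, -178.7]
force: [0.9, -0.2, -0.7]
opening: -0.2
```

```bash
cat > btn.py <<'E'
from h import *
import sys
s=ctrl.state();print(s['time'],s['ee_pos'].round(1),s['tcp_rot'].round(1),s['qpos'].round(1).tolist())
f=ctrl.grab_frame('wrist')
T=np.eye(4);T[:3,:3]=R.from_euler('xyz',s['tcp_rot'],degrees=True).as_matrix();T[:3,3]=s['ee_pos']
f['world_from_camera']=T@f['tool_from_camera'];save(sys.argv[1],f)
u0,v0=proj(f,[648,-200,62]); print('pred px',u0,v0)
im=f['image'].astype(int); print(im[max(0,int(v0)-40):int(v0)+41:8,max(0,int(u0)-40):int(u0)+41:8].mean(2).round().astype(int))
w=((im.min(2)>140)).astype(np.uint8); 
dk=((im.max(2)<60)&(cv2.morphologyEx(w,cv2.MORPH_CLOSE,np.ones((61,61),np.uint8))>0)).astype(np.uint8)
n,l,st,ce=cv2.connectedComponentsWithStats(dk)
for i in range(1,n):
    if 150<st[i,4]<9000: print(st[i].tolist(),ce[i].round(1).tolist(),onz(f,*ce[i],58).round(1).tolist())
E
python3 btn.py b1
```

```text
18.75 [ 533.8 -203.7  246.3] [ 178.5    0.2 -178.7] [53.4, 31.8, -56.1, 93.0, 26.2, 69.8, 83.5]
pred px 311.0772475423309 333.67003598148005
[[243 241 242 241 103 108  58 104 192 246 162]
 [234 240 252 253 106 104  59 103 120 255 161]
 [240  28  50  64 110 102  51 101  99  35  37]
 [240  47  62  80 110 101  46  99 101  40  38]
 [241  48  63 103 106  82  39  99 100  36  34]
 [246  55  66 110 104  65  37  96 102  38  38]
 [180  58  62  59  84  73  42 128  28  39  30]
 [ 54  61  63  54  39  77  42  36  41  39  40]
 [ 54  60  53  44  36  41  37  35  37  37  42]
 [ 55  51  48  39  44  31  34  40  33  36  41]
 [ 51  48  40  38  34  39  37  36  34  40  47]]
```

>>> send_rows:
  series:
    - {"x": -10, "y": 40, "z": 0, "ax": 0, "ay": 0, "az": 0, "gripper": 0}
    - {"x": -10, "y": 30, "z": 0, "ax": 0, "ay": 0, "az": 0, "gripper": 0}
    - {"x": 0, "y": 0, "z": 0, "ax": 0, "ay": 0, "az": 0, "gripper": 0}

```text
time: 19.18
ee_pos: [513.3, -129.4, 246.9]
tcp_rot: [178.5, 0.2, -178.5]
force: [-0.4, 0.2, -1.1]
opening: -0.2
```

```bash
cat >> btn.py <<'E'
g=load('side'); gi=g['image'].astype(int)
def comp(im,u,v,r,mask):
    x0,y0=int(u)-r,int(v)-r; c=im[max(0,y0):y0+2*r,max(0,x0):x0+2*r]; m=mask(c).astype(np.uint8); n,l,st,ce=cv2.connectedComponentsWithStats(m)
    for i in range(1,n):
        if st[i,4]>12: print('  ',(st[i]+[max(0,x0),max(0,y0),0,0,0]).tolist(),(ce[i]+[max(0,x0),max(0,y0)]).round(1).tolist())
for n,I,uv,r in(('wrist',im,(u0,v0),60),('side',gi,(401,304),16)):
    print(n,'dark');comp(I,*uv,r,lambda c:c.max(2)<70); print(n,'grey');comp(I,*uv,r,lambda c:(c.min(2)>90)&(c.max(2)<215)&(c.max(2)-c.min(2)<25))
E
python3 btn.py b2
```

```text
19.175 [ 513.3 -129.4  246.9] [ 178.5    0.2 -178.5] [50.0, 28.0, -57.6, 99.2, 24.0, 66.5, 77.3]
pred px 225.00565808426606 352.9724061141433
[[244 240 240 241 241 241 241 242 242 246 162]
 [202 240 240 242 146 151 243 241 241 243 167]
 [240 240 244  11  31  38  29  17 240 241 159]
 [241 240 167  44  37  71  45  74 250 241 163]
 [241 239  11  53 191 204 105  48 176 240 165]
 [238 238 180  32  37  35 193  44 247 240  49]
 [246  32  37  42  37  39  35  34 137  46  54]
 [ 32  38  32  39  37  36  38  34  38  46  61]
 [ 34  36  35  36  42  38  39  43  47  55  56]
 [ 35  35  34  34  37  42  39  49  45  53  57]
 [ 30  32  41  38  39  34  40  48  47  52  52]]
[183, 322, 66, 93, 1751] [213.5, 356.2] [654.1, -211.1, 58.0]
wrist dark
   [165, 303, 120, 109, 7952] [230.2, 375.3]
wrist grey
   [173, 292, 112, 63, 2100] [239.8, 305.4]
   [181, 314, 7, 7, 39] [184.0, 316.8]
   [200, 320, 34, 24, 131] [212.1, 326.4]
   [242, 327, 8, 18, 18] [246.5, 335.5]
   [208, 337, 31, 20, 328] [224.1, 345.1]
side dark
   [407, 288, 10, 6, 51] [411.5, 290.4]
   [393, 302, 16, 13, 98] [400.4, 309.8]
side grey
   [385, 288, 32, 22, 340] [396.3, 295.6]
   [385, 308, 8, 12, 52] [387.2, 315.0]
```

>>> send_rows:
  series:
    - {"x": 0, "y": -36, "z": 0, "ax": 0, "ay": 0, "az": 0, "gripper": 0}
    - {"x": 5, "y": -35, "z": 0, "ax": 0, "ay": 0, "az": 0, "gripper": 0}
    - {"x": 43, "y": 0, "z": -20, "ax": 0, "ay": 0, "az": 0, "gripper": 0}
    - {"x": 43, "y": 0, "z": -20, "ax": 0, "ay": 0, "az": 0, "gripper": 0}
    - {"x": 43, "y": 0, "z": -30, "ax": 0, "ay": 0, "az": 0, "gripper": 0}

```text
time: 19.85
ee_pos: [649.6, -205.3, 175.7]
tcp_rot: [178.6, 0.3, -178.9]
force: [0.2, -0.6, 0.3]
opening: 0.1
```

>>> send_rows:
  series:
    - {"x": 0, "y": 0, "z": -35, "ax": 0, "ay": 0, "az": 0, "gripper": 0}
    - {"x": 0, "y": 0, "z": -30, "ax": 0, "ay": 0, "az": 0, "gripper": 0}
    - {"x": 0, "y": 0, "z": -10, "ax": 0, "ay": 0, "az": 0, "gripper": 0}
    - {"x": 0, "y": 0, "z": 0, "ax": 0, "ay": 0, "az": 0, "gripper": 0}

```text
time: 20.35
ee_pos: [647.8, -203.8, 101.2]
tcp_rot: [178.5, 0.2, -178.8]
force: [-0.1, -0.0, 0.2]
opening: 0.0
```

>>> send_rows:
  series:
    - {"x": 0.5, "y": 3, "z": -8, "ax": 0, "ay": 0, "az": 0, "gripper": 0}
    - {"x": 0, "y": 0, "z": -8, "ax": 0, "ay": 0, "az": 0, "gripper": 0}
    - {"x": 0, "y": 0, "z": -3, "ax": 0, "ay": 0, "az": 0, "gripper": 0}
    - {"x": 0, "y": 0, "z": -2, "ax": 0, "ay": 0, "az": 0, "gripper": 0}

```text
time: 20.85
ee_pos: [648.5, -200.1, 80.5]
tcp_rot: [178.5, 0.3, -178.7]
force: [-0.4, -0.3, 0.3]
opening: -0.1
```

>>> send_rows:
  series:
    - {"x": 0, "y": 0, "z": -2, "ax": 0, "ay": 0, "az": 0, "gripper": 0}
    - {"x": 0, "y": 0, "z": -2, "ax": 0, "ay": 0, "az": 0, "gripper": 0}

```text
time: 21.1
ee_pos: [648.5, -200.1, 76.9]
tcp_rot: [178.5, 0.3, -178.7]
force: [-1.5, 0.5, 3.1]
opening: -0.2
```

>>> send_rows:
  series:
    - {"x": 0, "y": 0, "z": -2, "ax": 0, "ay": 0, "az": 0, "gripper": 0}
    - {"x": 0, "y": 0, "z": -1, "ax": 0, "ay": 0, "az": 0, "gripper": 0}

```text
time: 21.35
ee_pos: [648.6, -200.2, 74.1]
tcp_rot: [178.5, 0.3, -178.7]
force: [-3.7, -0.5, 10.2]
opening: 0.1
```

>>> send_rows:
  series:
    - {"x": 0, "y": 0, "z": -1, "ax": 0, "ay": 0, "az": 0, "gripper": 0}

```text
time: 21.48
ee_pos: [648.6, -200.2, 74.0]
tcp_rot: [178.5, 0.3, -178.7]
force: [-6.0, -0.7, 16.2]
opening: 0.4
```

```bash
python3 - <<'E'
from h import *
f=ctrl.grab_frame('side'); save('p1',f)
print(ctrl.state()['force'].round(1),ctrl.state()['moment'].round(2))
E
```

```text
[-4.7 -0.6 13.5] [-0.1   1.18 -0.04]
```

>>> send_rows:
  series:
    - {"x": 0, "y": 0, "z": 1.5, "ax": 0, "ay": 0, "az": 0, "gripper": 0}
    - {"x": 0, "y": 0, "z": 1.5, "ax": 0, "ay": 0, "az": 0, "gripper": 0}

```text
time: 21.78
ee_pos: [648.6, -200.1, 75.9]
tcp_rot: [178.5, 0.3, -178.7]
force: [-1.9, 0.7, 3.8]
opening: -0.1
```

>>> send_rows:
  series:
    - {"x": 0, "y": 0, "z": 1, "ax": 0, "ay": 0, "az": 0, "gripper": 0}
    - {"x": 0, "y": 0, "z": 0, "ax": 0, "ay": 0, "az": 0, "gripper": 0}

```text
time: 22.02
ee_pos: [648.5, -200.2, 76.5]
tcp_rot: [178.5, 0.3, -178.7]
force: [-1.2, 0.4, 4.5]
opening: 0.0
```

>>> send_rows:
  series:
    - {"x": 0, "y": 0, "z": 1, "ax": 0, "ay": 0, "az": 0, "gripper": 0}
    - {"x": 0, "y": 0, "z": 0, "ax": 0, "ay": 0, "az": 0, "gripper": 0}

```text
time: 22.28
ee_pos: [648.5, -200.2, 77.5]
tcp_rot: [178.5, 0.3, -178.7]
force: [-1.6, -0.4, 3.1]
opening: 0.2
```

>>> send_rows:
  series:
    - {"x": 0, "y": 0, "z": 1, "ax": 0, "ay": 0, "az": 0, "gripper": 0}
    - {"x": 0, "y": 0, "z": 0, "ax": 0, "ay": 0, "az": 0, "gripper": 0}

```text
time: 22.52
ee_pos: [648.5, -200.1, 78.6]
tcp_rot: [178.5, 0.3, -178.7]
force: [-0.6, -0.3, 2.8]
opening: 0.2
```

>>> send_rows:
  series:
    - {"x": 0, "y": 0, "z": 1, "ax": 0, "ay": 0, "az": 0, "gripper": 0}
    - {"x": 0, "y": 0, "z": 0, "ax": 0, "ay": 0, "az": 0, "gripper": 0}

```text
time: 22.78
ee_pos: [648.5, -200.1, 79.6]
tcp_rot: [178.5, 0.3, -178.7]
force: [-0.7, 0.1, 2.1]
opening: -0.3
```

>>> send_rows:
  series:
    - {"x": 0, "y": 0, "z": 1, "ax": 0, "ay": 0, "az": 0, "gripper": 0}
    - {"x": 0, "y": 0, "z": 0, "ax": 0, "ay": 0, "az": 0, "gripper": 0}

```text
time: 23.02
ee_pos: [648.4, -199.8, 80.5]
tcp_rot: [178.5, 0.3, -178.7]
force: [0.3, -0.5, -0.2]
opening: -0.0
```

The spring force runs from about 80 down to 74 mm, so the button went its full 6 mm and has sprung back. Next I retreat and check.

>>> send_rows:
  series:
    - {"x": 0, "y": 0, "z": 20, "ax": 0, "ay": 0, "az": 0, "gripper": 0}
    - {"x": 0, "y": 0, "z": 40, "ax": 0, "ay": 0, "az": 0, "gripper": 0}
    - {"x": -10, "y": -10, "z": 40, "ax": 0, "ay": 0, "az": 0, "gripper": 0}
    - {"x": 0, "y": 0, "z": 0, "ax": 0, "ay": 0, "az": 0, "gripper": 0}
    - {"x": 0, "y": 0, "z": 0, "ax": 0, "ay": 0, "az": 0, "gripper": 0}

```text
time: 23.65
ee_pos: [638.4, -210.0, 181.1]
tcp_rot: [178.5, 0.3, -178.7]
force: [0.4, -1.1, -0.4]
opening: 0.0
```

```bash
python3 - <<'E'
from sim import *
G=load('side'); g=ctrl.grab_frame('side'); save('z',g); f=ctrl.grab_frame('scene'); save('zs',f)
for n,i in(('first',G['image']),('now',g['image'])):
    for y in(60,85,105):
        w=W(0,y); print(n,y,[int(i[tuple(int(round(t)) for t in proj(G,[w[0]+5,w[1],z]))[::-1]][0]) for z in range(0,40,5)])
d=np.abs(f['image'].astype(int)-load('c1')['image']).max(2)
for nm,(x0,y0,x1,y1) in dict(module=(218,272,252,298),tape=(290,358,325,388),filter=(335,365,365,400),bottle=(280,398,312,444),driver=(203,434,288,454),brush=(304,222,368,246),spool=(314,190,340,216),cup=(272,168,300,198)).items(): print(nm,'now-c1 frac>25',(d[y0:y1,x0:x1]>25).mean().round(3), 'now-first',(np.abs(f['image'].astype(int)-load('scene')['image']).max(2)[y0:y1,x0:x1]>25).mean().round(3))
print(ctrl.state()['force'].round(1),ctrl.state()['time'])
E
```

```text
first 60 [46, 47, 118, 166, 143, 127, 128, 124]
first 85 [60, 78, 85, 168, 148, 124, 97, 86]
first 105 [36, 43, 119, 147, 135, 121, 110, 124]
now 60 [40, 41, 58, 177, 153, 138, 134, 131]
now 85 [61, 85, 64, 181, 158, 138, 118, 99]
now 105 [31, 41, 130, 179, 159, 135, 118, 139]
module now-c1 frac>25 0.0 now-first 0.102
tape now-c1 frac>25 0.0 now-first 0.0
filter now-c1 frac>25 0.0 now-first 0.0
bottle now-c1 frac>25 0.0 now-first 0.0
driver now-c1 frac>25 0.0 now-first 0.0
brush now-c1 frac>25 0.414 now-first 0.0
spool now-c1 frac>25 0.166 now-first 0.157
cup now-c1 frac>25 0.195 now-first 0.175
[ 0.2  0.4 -0.7] 23.75
```

```bash
python3 -c "
from station import ctrl
print(ctrl.sign_off())"
```

```text
the job is handed in; nothing more can be done
None
```

I pushed the module through the flap to the rear stop, drew back out so the flap fell shut, then pressed start and let it spring back. The job was handed in at about 24 s, and no verdict was reported.

**What the last checks showed:**
- **Module:** it stalled against the rear stop at about 16 N, pushed by both fingertips. The scene picture showed no movement between drawing back and handing in.
- **Flap:** the hem line in the side view sits in the same place as in the first image, where the flap hung shut.
- **Start button:** the force showed the full travel of about 6 mm, from 80 to 74 mm TCP height. It had fallen back to zero before I lifted away. Peak force was about 16 N.
- **Bystanders:** tape, filter box, bottle, driver and brush match the first image.

**What disagreed or stayed open:**
- **Cabinet position:** my first estimate was about 5 mm short in x. The contact at the stop and the side view agreed on the correction.
- **Spool and cup:** about 17% of their image areas differ from the first picture. I put this down to the arm or its shadow over them, because the arm stayed well above both, but I did not check it separately.
- **Whole-doorway comparison:** this check against the first side image was not decisive for the flap, so I relied on the hem line.
- **First lean of the tool:** the first try was cut short by a joint speed limit, in free air behind the module. I redid it in smaller steps.

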